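# Charge the rinse tube with filter discs

### The arm

A 6-joint arm with a two-finger parallel gripper is mounted at the origin on a cart in front of the work surface, level with it; the furniture and walls round the work are solid. World frame = base frame: x ahead of the robot, y to its left, z up, the work surface at z = 0. Lengths are in m, angles in rad, forces in N, time in s.
With the tool pointing down it reaches from about 0.35 to 0.775 m from the base axis. Payload 7.3 kg.
Tool frame: the origin (TCP) lies at the very end of the fingers, on their centre line; the grasp point (between the pads) lies 19 mm behind it; z points along the fingers, y is the direction in which the jaws open and shut (so a half turn about z gives the same grasp; the last joint's range is limited). The gripper opens to 92 mm and grips with 3 to 60 N. Pads are 19 mm wide; open, the fingers measure 130 mm over their backs; the gripper's body (75 mm by 190 mm) begins 47 mm behind the grasp point.
Start: joints at [1.077, 0.342, 1.524, -0, 1.275, -0.146], TCP at [0.179, 0.494, 0.227] pointing down, gripper open.
Joint ranges: [-2.53, 2.53], [-0.77, 2.02], [0.04, 2.7], [-1, 4.14], [0.28, 2.66], [-3.11, 3.11]. Speed limits (rad/s): [2.57, 2.57, 3.14, 3.14, 3.14, 3.14].

### API

Orientations are given as [roll, pitch, yaw] about the fixed x, y, z axes, in that order (R = Rz(yaw) Ry(pitch) Rx(roll)).
In Python, from cell import observe, read_camera, camera_info, hand_in gives the robot as it stands.
- The arm moves only by the tool jog_arm, never from a script. Its argument "rows" is one flat list of numbers, 5 for each row, row after row: the finger opening in mm, from 0 to 91.8, then the shift along the tool's x, y, z in mm, then the turn about the tool's z in degrees. In form: [gripper, tx, ty, tz, roll, gripper, tx, ty, tz, roll, ...]. A call has 1 to 20 rows; each row shifts and turns the commanded pose from where the row before left it, along the tool's axes as they then stand; what a row does not reach is not made up. A row lasts 1/10 s, in which the tool goes at most 50 mm and 8.59 degrees, less where a joint would pass 70% of its speed; a pose out of reach is approached as far as the arm can. A call with a gripper value outside its range is refused whole. The fingers move at their own pace and stop on an object; "grip_force" is the grip in N (left out, the last holds). Time passes only in rows, so rows that do not move let the fingers close. It gives the time, the measured TCP pose, the force and the opening at its end, in the units of the state.
- observe(): the state, without advancing time (a new reading comes with each control period).
- read_camera(name): name is "scene" or "top" or "wrist"; returns (picture, depth): 384x512x3 uint8, red, green, blue; 384x512 float32, m along the optical axis (not along the pixel's ray), 0 where there is no reading.
- camera_info(name): a dict with "fx", "fy", "cx", "cy" (pixels), "extrinsics" (4x4, takes a point from camera to world coordinates); the wrist camera has in their place "tool_from_camera" (4x4, takes a point from camera to tool coordinates, whose origin is the TCP and whose axes are the flange's). Camera axes: x right, y up, looking along -z (the intrinsics and any distortion apply to the point x, -y, -z); pixel columns grow to the right and rows downward; lengths in m; the calibration is good to about 2 mm. A picture is of the moment at which its call begins: read the wrist's pose just before it. camera_info takes no time and is no camera call.
- hand_in(): hands the job in, once; it reports no verdict.
The state is a dict: "time": time; "qpos": joint angles; "qvel": joint speeds; "joint_efforts": joint torques, N m; "tool_pos": TCP position; "tool_rot": TCP orientation; "contact_force": force on the tool from outside, world axes, zero at the start; "torque": the same for the moment, N m; "opening": finger opening in m.
Only numpy, scipy, OpenCV 4.12 (cv2) and the standard library are available. Lean on these libraries where they do the work, as an engineer would, in place of code of your own. Each camera call takes 0.05 s, during which the arm holds its last target. There are 200 camera calls.

### The job

Rinse a batch of filter discs: lay discs flat in the slotted tube of the rinse station, one on another, until the top of the stack just reaches the upper edge of the black mark collar on the tube, and add no more once it does. Then press the canister's sprung nozzle cap right down and let it spring back up. Put every spare disc in the shallow steel tray; leave the collar at its set height and leave the toner bottles and the tape roll alone.

Things in the scene. Friction and masses are not known exactly. Their poses are not given: they have to be found in the camera images.
- disc1: steel filter disc with dark mesh faces, 48 mm diameter, 14 mm thick, about 110 g, the same either way up; origin at its centre, z along its axis. All discs are alike; 5 to 7 of the seven are present (others absent) and start flat on the 2 mm thick black rubber mat (200 x 220 mm), about 20 mm or more clear of one another
- disc2: steel filter disc with dark mesh faces, 48 mm diameter, 14 mm thick, about 110 g, the same either way up; origin at its centre, z along its axis. All discs are alike; 5 to 7 of the seven are present (others absent) and start flat on the 2 mm thick black rubber mat (200 x 220 mm), about 20 mm or more clear of one another
- disc3: steel filter disc with dark mesh faces, 48 mm diameter, 14 mm thick, about 110 g, the same either way up; origin at its centre, z along its axis. All discs are alike; 5 to 7 of the seven are present (others absent) and start flat on the 2 mm thick black rubber mat (200 x 220 mm), about 20 mm or more clear of one another
- disc4: steel filter disc with dark mesh faces, 48 mm diameter, 14 mm thick, about 110 g, the same either way up; origin at its centre, z along its axis. All discs are alike; 5 to 7 of the seven are present (others absent) and start flat on the 2 mm thick black rubber mat (200 x 220 mm), about 20 mm or more clear of one another
- disc5: steel filter disc with dark mesh faces, 48 mm diameter, 14 mm thick, about 110 g, the same either way up; origin at its centre, z along its axis. All discs are alike; 5 to 7 of the seven are present (others absent) and start flat on the 2 mm thick black rubber mat (200 x 220 mm), about 20 mm or more clear of one another
- disc6: steel filter disc with dark mesh faces, 48 mm diameter, 14 mm thick, about 110 g, the same either way up; origin at its centre, z along its axis. All discs are alike; 5 to 7 of the seven are present (others absent) and start flat on the 2 mm thick black rubber mat (200 x 220 mm), about 20 mm or more clear of one another
- disc7: steel filter disc with dark mesh faces, 48 mm diameter, 14 mm thick, about 110 g, the same either way up; origin at its centre, z along its axis. All discs are alike; 5 to 7 of the seven are present (others absent) and start flat on the 2 mm thick black rubber mat (200 x 220 mm), about 20 mm or more clear of one another
- station: rinse station fixed to the worktop: grey plate 240 x 110 x 12 mm, a slotted steel tube at its -x end (axis at x = -65 mm) and a white spray canister clamped at its +x end (axis at x = +65 mm, 52 mm diameter). Origin under the plate's centre, z up, x along the plate from tube to canister; x points roughly to the robot's left
- tube_floor (a point): centre of the tube's inner floor, 12 mm above the worktop; inner diameter 51.4 mm; axes as the station's
- tube_mouth (a point): centre of the tube's open top, 92 mm above the worktop. Wall: two upright shells on the station's -x and +x side, 3 mm thick, outer diameter 57 mm; between them two full-height slots 39 mm wide face station +y and -y: fingers in line with station y can carry a disc all the way down and open outward through the slots
- mark_line (a point): on the tube's axis, at the height of the upper edge of the black mark collar: a half ring 6 mm tall, clamped outside the tube's -x shell (reaches 35 mm from the axis, its steel thumb screw 43 mm). Its height above the tube floor varies, so that 3 or 4 discs are needed
- nozzle_top (a point): centre of the top face of the black nozzle cap (30 mm diameter) on the canister, 118 mm above the worktop when up
- nozzle (a joint): travel of the sprung nozzle cap: 0 m up, grows as pressed straight down, 0.007 m fully down; it takes about 3 N to start and 8 N at the bottom and springs back by itself
- tray: open shallow steel tray fixed to the worktop left or right of the station (the mat on the other side), 200 mm (its x) by 160 mm (its y), walls 3 mm thick and 14 mm high, floor 3 mm thick; origin under its centre, z up
- toner_a: small toner bottle with black cap, 42 mm diameter, 110 mm tall, bystander; origin at the centre of its underside
- toner_b: small toner bottle with black cap, 42 mm diameter, 118 mm tall, bystander; origin at the centre of its underside
- tape: roll of masking tape lying flat, 96 mm diameter, 25 mm high, bystander; origin at the centre of its underside
Things that resemble listed ones, but are neither listed nor needed, are in the scene too. What is shaped like the disc4 but blue is not meant.

How it is judged:
On the way, in this order (a step that is already met when the one before it is completed fails the run):
1. discs lie in the tube and the top of the stack reaches the mark, released and at rest, with none added beyond it ((((horizontal distance between disc1 and tube_floor below 0.006 m and angle between the z axis of disc1 and the z axis of station, either way round below 0.12 rad and z of disc1 in the frame of tube_floor below 0.085 m) and z of disc1 in the frame of mark_line above -0.01 m and linear speed of disc1 below 0.01 m/s and contact force between disc1 and the fingers below 0.3 N) or ((horizontal distance between disc2 and tube_floor below 0.006 m and angle between the z axis of disc2 and the z axis of station, either way round below 0.12 rad and z of disc2 in the frame of tube_floor below 0.085 m) and z of disc2 in the frame of mark_line above -0.01 m and linear speed of disc2 below 0.01 m/s and contact force between disc2 and the fingers below 0.3 N) or ((horizontal distance between disc3 and tube_floor below 0.006 m and angle between the z axis of disc3 and the z axis of station, either way round below 0.12 rad and z of disc3 in the frame of tube_floor below 0.085 m) and z of disc3 in the frame of mark_line above -0.01 m and linear speed of disc3 below 0.01 m/s and contact force between disc3 and the fingers below 0.3 N) or ((horizontal distance between disc4 and tube_floor below 0.006 m and angle between the z axis of disc4 and the z axis of station, either way round below 0.12 rad and z of disc4 in the frame of tube_floor below 0.085 m) and z of disc4 in the frame of mark_line above -0.01 m and linear speed of disc4 below 0.01 m/s and contact force between disc4 and the fingers below 0.3 N) or ((horizontal distance between disc5 and tube_floor below 0.006 m and angle between the z axis of disc5 and the z axis of station, either way round below 0.12 rad and z of disc5 in the frame of tube_floor below 0.085 m) and z of disc5 in the frame of mark_line above -0.01 m and linear speed of disc5 below 0.01 m/s and contact force between disc5 and the fingers below 0.3 N) or ((horizontal distance between disc6 and tube_floor below 0.006 m and angle between the z axis of disc6 and the z axis of station, either way round below 0.12 rad and z of disc6 in the frame of tube_floor below 0.085 m) and z of disc6 in the frame of mark_line above -0.01 m and linear speed of disc6 below 0.01 m/s and contact force between disc6 and the fingers below 0.3 N) or ((horizontal distance between disc7 and tube_floor below 0.006 m and angle between the z axis of disc7 and the z axis of station, either way round below 0.12 rad and z of disc7 in the frame of tube_floor below 0.085 m) and z of disc7 in the frame of mark_line above -0.01 m and linear speed of disc7 below 0.01 m/s and contact force between disc7 and the fingers below 0.3 N)) and not (horizontal distance between disc1 and tube_floor below 0.024 m and z of disc1 in the frame of mark_line above 0.01 m) and not (horizontal distance between disc2 and tube_floor below 0.024 m and z of disc2 in the frame of mark_line above 0.01 m) and not (horizontal distance between disc3 and tube_floor below 0.024 m and z of disc3 in the frame of mark_line above 0.01 m) and not (horizontal distance between disc4 and tube_floor below 0.024 m and z of disc4 in the frame of mark_line above 0.01 m) and not (horizontal distance between disc5 and tube_floor below 0.024 m and z of disc5 in the frame of mark_line above 0.01 m) and not (horizontal distance between disc6 and tube_floor below 0.024 m and z of disc6 in the frame of mark_line above 0.01 m) and not (horizontal distance between disc7 and tube_floor below 0.024 m and z of disc7 in the frame of mark_line above 0.01 m)), for 0.3 s.
2. then the nozzle cap is pressed right down (value of joint nozzle above 0.0055 m and (((horizontal distance between disc1 and tube_floor below 0.006 m and angle between the z axis of disc1 and the z axis of station, either way round below 0.12 rad and z of disc1 in the frame of tube_floor below 0.085 m) and z of disc1 in the frame of mark_line above -0.01 m) or ((horizontal distance between disc2 and tube_floor below 0.006 m and angle between the z axis of disc2 and the z axis of station, either way round below 0.12 rad and z of disc2 in the frame of tube_floor below 0.085 m) and z of disc2 in the frame of mark_line above -0.01 m) or ((horizontal distance between disc3 and tube_floor below 0.006 m and angle between the z axis of disc3 and the z axis of station, either way round below 0.12 rad and z of disc3 in the frame of tube_floor below 0.085 m) and z of disc3 in the frame of mark_line above -0.01 m) or ((horizontal distance between disc4 and tube_floor below 0.006 m and angle between the z axis of disc4 and the z axis of station, either way round below 0.12 rad and z of disc4 in the frame of tube_floor below 0.085 m) and z of disc4 in the frame of mark_line above -0.01 m) or ((horizontal distance between disc5 and tube_floor below 0.006 m and angle between the z axis of disc5 and the z axis of station, either way round below 0.12 rad and z of disc5 in the frame of tube_floor below 0.085 m) and z of disc5 in the frame of mark_line above -0.01 m) or ((horizontal distance between disc6 and tube_floor below 0.006 m and angle between the z axis of disc6 and the z axis of station, either way round below 0.12 rad and z of disc6 in the frame of tube_floor below 0.085 m) and z of disc6 in the frame of mark_line above -0.01 m) or ((horizontal distance between disc7 and tube_floor below 0.006 m and angle between the z axis of disc7 and the z axis of station, either way round below 0.12 rad and z of disc7 in the frame of tube_floor below 0.085 m) and z of disc7 in the frame of mark_line above -0.01 m)) and not (horizontal distance between disc1 and tube_floor below 0.024 m and z of disc1 in the frame of mark_line above 0.01 m) and not (horizontal distance between disc2 and tube_floor below 0.024 m and z of disc2 in the frame of mark_line above 0.01 m) and not (horizontal distance between disc3 and tube_floor below 0.024 m and z of disc3 in the frame of mark_line above 0.01 m) and not (horizontal distance between disc4 and tube_floor below 0.024 m and z of disc4 in the frame of mark_line above 0.01 m) and not (horizontal distance between disc5 and tube_floor below 0.024 m and z of disc5 in the frame of mark_line above 0.01 m) and not (horizontal distance between disc6 and tube_floor below 0.024 m and z of disc6 in the frame of mark_line above 0.01 m) and not (horizontal distance between disc7 and tube_floor below 0.024 m and z of disc7 in the frame of mark_line above 0.01 m)), for 0.1 s.
3. and has sprung back up (value of joint nozzle below 0.0015 m), for 0.1 s.
At the end, for the whole second after the job is handed in: top of the highest disc in the tube at most 3 mm below the mark, no disc's underside over 3 mm above it; each disc is in the tube (on axis within 6 mm, flat within 0.12 rad) or inside the tray; nozzle cap up (under 1.5 mm); all at rest ((((horizontal distance between disc1 and tube_floor below 0.006 m and angle between the z axis of disc1 and the z axis of station, either way round below 0.12 rad and z of disc1 in the frame of tube_floor below 0.085 m) and z of disc1 in the frame of mark_line above -0.01 m) or ((horizontal distance between disc2 and tube_floor below 0.006 m and angle between the z axis of disc2 and the z axis of station, either way round below 0.12 rad and z of disc2 in the frame of tube_floor below 0.085 m) and z of disc2 in the frame of mark_line above -0.01 m) or ((horizontal distance between disc3 and tube_floor below 0.006 m and angle between the z axis of disc3 and the z axis of station, either way round below 0.12 rad and z of disc3 in the frame of tube_floor below 0.085 m) and z of disc3 in the frame of mark_line above -0.01 m) or ((horizontal distance between disc4 and tube_floor below 0.006 m and angle between the z axis of disc4 and the z axis of station, either way round below 0.12 rad and z of disc4 in the frame of tube_floor below 0.085 m) and z of disc4 in the frame of mark_line above -0.01 m) or ((horizontal distance between disc5 and tube_floor below 0.006 m and angle between the z axis of disc5 and the z axis of station, either way round below 0.12 rad and z of disc5 in the frame of tube_floor below 0.085 m) and z of disc5 in the frame of mark_line above -0.01 m) or ((horizontal distance between disc6 and tube_floor below 0.006 m and angle between the z axis of disc6 and the z axis of station, either way round below 0.12 rad and z of disc6 in the frame of tube_floor below 0.085 m) and z of disc6 in the frame of mark_line above -0.01 m) or ((horizontal distance between disc7 and tube_floor below 0.006 m and angle between the z axis of disc7 and the z axis of station, either way round below 0.12 rad and z of disc7 in the frame of tube_floor below 0.085 m) and z of disc7 in the frame of mark_line above -0.01 m)) and not (horizontal distance between disc1 and tube_floor below 0.024 m and z of disc1 in the frame of mark_line above 0.01 m) and not (horizontal distance between disc2 and tube_floor below 0.024 m and z of disc2 in the frame of mark_line above 0.01 m) and not (horizontal distance between disc3 and tube_floor below 0.024 m and z of disc3 in the frame of mark_line above 0.01 m) and not (horizontal distance between disc4 and tube_floor below 0.024 m and z of disc4 in the frame of mark_line above 0.01 m) and not (horizontal distance between disc5 and tube_floor below 0.024 m and z of disc5 in the frame of mark_line above 0.01 m) and not (horizontal distance between disc6 and tube_floor below 0.024 m and z of disc6 in the frame of mark_line above 0.01 m) and not (horizontal distance between disc7 and tube_floor below 0.024 m and z of disc7 in the frame of mark_line above 0.01 m) and value of joint nozzle below 0.0015 m and ((horizontal distance between disc1 and tube_floor below 0.006 m and angle between the z axis of disc1 and the z axis of station, either way round below 0.12 rad and z of disc1 in the frame of tube_floor below 0.085 m) or (x of disc1 in the frame of tray between -0.09 and 0.09 m and y of disc1 in the frame of tray between -0.07 and 0.07 m and z of disc1 in the frame of tray below 0.062 m)) and ((horizontal distance between disc2 and tube_floor below 0.006 m and angle between the z axis of disc2 and the z axis of station, either way round below 0.12 rad and z of disc2 in the frame of tube_floor below 0.085 m) or (x of disc2 in the frame of tray between -0.09 and 0.09 m and y of disc2 in the frame of tray between -0.07 and 0.07 m and z of disc2 in the frame of tray below 0.062 m)) and ((horizontal distance between disc3 and tube_floor below 0.006 m and angle between the z axis of disc3 and the z axis of station, either way round below 0.12 rad and z of disc3 in the frame of tube_floor below 0.085 m) or (x of disc3 in the frame of tray between -0.09 and 0.09 m and y of disc3 in the frame of tray between -0.07 and 0.07 m and z of disc3 in the frame of tray below 0.062 m)) and ((horizontal distance between disc4 and tube_floor below 0.006 m and angle between the z axis of disc4 and the z axis of station, either way round below 0.12 rad and z of disc4 in the frame of tube_floor below 0.085 m) or (x of disc4 in the frame of tray between -0.09 and 0.09 m and y of disc4 in the frame of tray between -0.07 and 0.07 m and z of disc4 in the frame of tray below 0.062 m)) and ((horizontal distance between disc5 and tube_floor below 0.006 m and angle between the z axis of disc5 and the z axis of station, either way round below 0.12 rad and z of disc5 in the frame of tube_floor below 0.085 m) or (x of disc5 in the frame of tray between -0.09 and 0.09 m and y of disc5 in the frame of tray between -0.07 and 0.07 m and z of disc5 in the frame of tray below 0.062 m)) and ((horizontal distance between disc6 and tube_floor below 0.006 m and angle between the z axis of disc6 and the z axis of station, either way round below 0.12 rad and z of disc6 in the frame of tube_floor below 0.085 m) or (x of disc6 in the frame of tray between -0.09 and 0.09 m and y of disc6 in the frame of tray between -0.07 and 0.07 m and z of disc6 in the frame of tray below 0.062 m)) and ((horizontal distance between disc7 and tube_floor below 0.006 m and angle between the z axis of disc7 and the z axis of station, either way round below 0.12 rad and z of disc7 in the frame of tube_floor below 0.085 m) or (x of disc7 in the frame of tray between -0.09 and 0.09 m and y of disc7 in the frame of tray between -0.07 and 0.07 m and z of disc7 in the frame of tray below 0.062 m)) and linear speed of each of disc1, disc2, disc3, disc4, disc5, disc6, disc7 below 0.03 m/s); the robot touches nothing.
It fails at once if the mark collar is shifted by more than 5 mm (distance of mark_line from where it was at the start of the episode above 0.005 m).
It fails at once if a bystander is pushed more than 40 mm or knocked over (distance of toner_a from where it was at the start of the episode above 0.04 m or angle between toner_a's own z axis and vertical above 0.5 rad).
It fails at once if a bystander is pushed more than 40 mm or knocked over (distance of toner_b from where it was at the start of the episode above 0.04 m or angle between toner_b's own z axis and vertical above 0.5 rad).
It fails at once if a bystander is pushed more than 40 mm or knocked over (distance of tape from where it was at the start of the episode above 0.04 m or angle between tape's own z axis and vertical above 0.5 rad).
Of disc1, disc2, disc3, disc4, disc5, disc6, disc7 only 5 to 7 are there at a start; the rules pass over those that are not, and their reading is None.
At some moment in a run one of disc1, disc2, disc3, disc4, disc5, disc6, disc7 may be knocked a few centimetres aside while the robot is not near it.
Once in a run the grip may slacken for a moment while it holds something.
It also fails if it takes over 210 s, if anything falls off the work surface, if the arm or the gripper's body presses on something with over 40 N, if the wrist force passes 120 N, or if a joint passes its speed limit or range.

## Working session

There is one attempt and no reset: what is moved stays moved. The work goes in short steps, Python scripts to look and compute and a tool call to move; the robot and the scene stay as the last step left them, time stands still between calls to the robot, and variables do not carry over. Pictures are saved under pics/ and viewed, about 12 in all and at most 16, crops included, and the job is handed in when it is done.

Besides the shell and the picture viewer there is one more tool, called after ">>>" as name(argument=value, ...) on one line, values as JSON. jog_arm: Moves the arm, as the interface text tells. Its arguments: {"type":"object","properties":{"rows":{"type":"array","items":{"type":"number"}},"grip_force":{"type":"number"}},"required":["rows"]}

```bash
mkdir -p pics; python3 - <<'E'
from cell import *
import cv2,numpy as np
print(observe())
for n in ["scene","top"]:
    p,d=read_camera(n); np.savez(f"{n}0.npz",p=p,d=d); cv2.imwrite(f"pics/{n}0.png",cv2.resize(p[:,:,::-1],(800,600)))
    print(n,camera_info(n))
print(camera_info("wrist"))
E
```

```text
{'time': 0.0, 'qpos': array([ 1.07704879e+00,  3.42698936e-01,  1.52504095e+00, -1.04333632e-06,
        1.27539221e+00, -1.46006695e-01]), 'qvel': array([ 2.28369085e-05, -9.38726000e-04,  1.97352172e-04,  4.78991213e-04,
       -1.18670962e-03,  5.38866250e-05]), 'joint_efforts': array([-1.78647311e-03, -4.31251645e+01, -2.44211268e+01,  7.15040253e-02,
        5.62210358e-02, -1.47780415e-04]), 'tool_pos': array([0.17868972, 0.49321136, 0.22604896]), 'tool_rot': array([-3.14006945e+00, -2.22983975e-04,  2.79385195e+00]), 'contact_force': array([ 0.44244265, -0.03053133,  1.01330564]), 'torque': array([-0.04336817,  0.00317701,  0.02046657]), 'opening': 0.09176618092539587}
scene {'fx': 469.5150130214178, 'fy': 469.5150130214178, 'cx': 262.8689112847927, 'cy': 191.03555515949517, 'extrinsics': array([[-0.86002292,  0.34121474, -0.37938514, -0.04500237],
       [-0.51021352, -0.58458861,  0.63082353,  0.99521126],
       [-0.00653795,  0.73609012,  0.67685197,  1.19418753],
       [ 0.        ,  0.        ,  0.        ,  1.        ]])}
top {'fx': 472.3022094914531, 'fy': 472.3022094914531, 'cx': 253.47041782917213, 'cy': 197.96195907130476, 'extrinsics': array([[ 0.00444454,  0.99326805, -0.11575331,  0.4215722 ],
       [-0.99965387,  0.00741477,  0.02524209, -0.03682134],
       [ 0.02593045,  0.11560106,  0.9929572 ,  1.42283295],
       [ 0.        ,  0.        ,  0.        ,  1.        ]])}
{'fx': 308.6138496782869, 'fy': 308.6138496782869, 'cx': 256.93850552802917, 'cy': 195.78389606420888, 'tool_from_camera': array([[-5.09950105e-04,  9.55178939e-01,  2.96028605e-01,
         8.00818943e-02],
       [ 9.99999759e-01,  3.47456200e-04,  6.01520035e-04,
        -1.34970003e-03],
       [ 4.71702295e-04,  2.96028840e-01, -9.55178885e-01,
        -1.57533276e-01],
       [ 0.00000000e+00,  0.00000000e+00,  0.00000000e+00,
         1.00000000e+00]])}
```

View pics/top0.png

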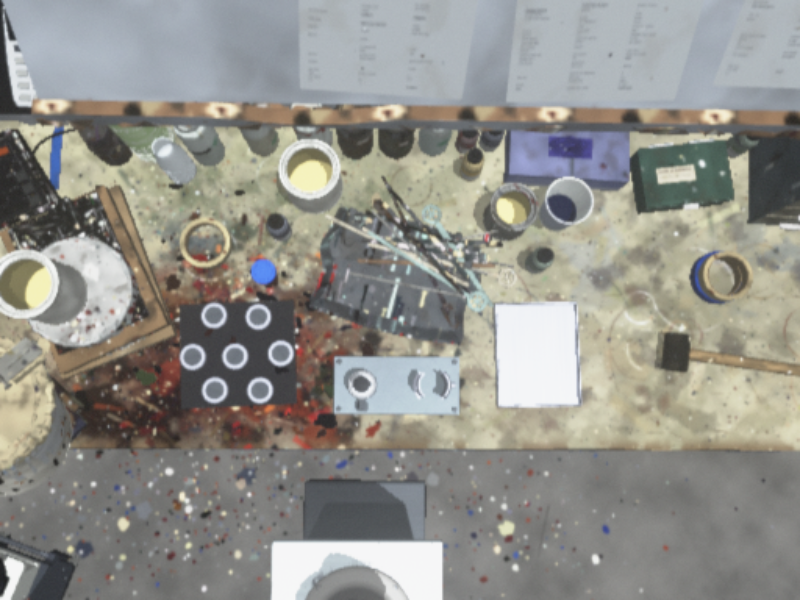

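View pics/scene0.png

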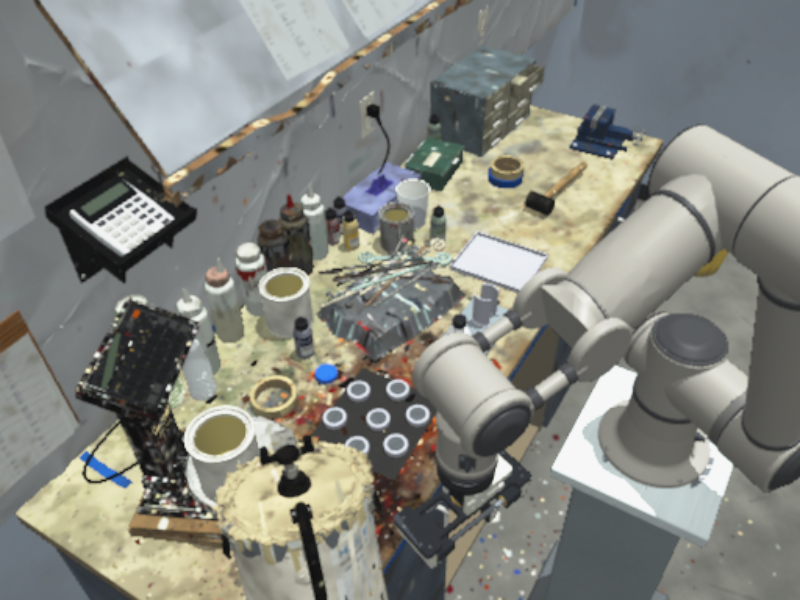

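Top view (800x600): mat on the left with seven ringed discs at (213,315), (258,316), (192,356), (235,355), (281,352), (214,390), (260,390). Lookalikes are the blue disc at (262,272) and the tape roll at (205,242), and I exclude both. The station has its canister at (352,383) and tube at (430,383), and the tray is at (538,355). Next I measure these.

```bash
cat > h.py <<'E'
from cell import *
import cv2,numpy as np
from scipy.spatial.transform import Rotation as R
def cam(n):
    i=camera_info(n)
    if n!="wrist": return i,i["extrinsics"]
    s=observe(); T=np.eye(4); T[:3,:3]=R.from_euler('xyz',s["tool_rot"]).as_matrix(); T[:3,3]=s["tool_pos"]
    return i,T@i["tool_from_camera"]
def ray(i,E,uv,z):
    uv=np.atleast_2d(np.asarray(uv,float))
    d=np.c_[(uv[:,0]-i["cx"])/i["fx"],-(uv[:,1]-i["cy"])/i["fy"],-np.ones(len(uv))]@E[:3,:3].T
    return E[:3,3]+d*((z-E[2,3])/d[:,2])[:,None]
def proj(i,E,P):
    c=(np.atleast_2d(P)-E[:3,3])@E[:3,:3]
    return np.c_[i["cx"]+i["fx"]*c[:,0]/-c[:,2], i["cy"]-i["fy"]*c[:,1]/-c[:,2]]
def cloud(i,E,d):
    v,u=np.mgrid[:384,:512]
    c=np.stack([(u-i["cx"])/i["fx"]*d,-(v-i["cy"])/i["fy"]*d,-d],-1)
    return c@E[:3,:3].T+E[:3,3]
E
python3 - <<'E'
from h import *
f=np.load("top0.npz");p,d=f["p"],f["d"];i,E=cam("top")
W=cloud(i,E,d)
g=p.astype(int)
m=(W[...,2]<0.05).astype(np.uint8)
# discs: bright ring contours within mat
s=0.64
sub=np.zeros((384,512),np.uint8);sub[185:265,112:195]=1
ring=((g.min(2)>110)&(sub>0)).astype(np.uint8)
cs,_=cv2.findContours(ring,cv2.RETR_EXTERNAL,cv2.CHAIN_APPROX_NONE)
for c in cs:
    if cv2.contourArea(c)<60: continue
    (u,v),r=cv2.minEnclosingCircle(c); M=cv2.moments(c); uv=[M['m10']/M['m00'],M['m01']/M['m00']]
    print("disc",np.round(uv,1),round(r,1),ray(i,E,uv,.016).round(4), W[int(uv[1]),int(uv[0]),2].round(4))
def rect(lo,hi,z,name):
    sub=np.zeros((384,512),np.uint8);sub[lo[1]:hi[1],lo[0]:hi[0]]=1
    return sub
for name,x0,y0,x1,y1,z in [("plate",208,222,300,270,.012),("tray",312,188,376,266,.014),("mat",112,188,193,264,.002)]:
    sub=np.zeros((384,512),bool);sub[y0:y1,x0:x1]=1
    hsv=cv2.cvtColor(p,cv2.COLOR_RGB2HSV).astype(int)
    if name=="plate": mm=sub&(g[...,2]>=g[...,0]+5)&(g.min(2)>100)
    elif name=="tray": mm=sub&(g.min(2)>195)
    else: mm=sub&(g.max(2)<75)
    c=max(cv2.findContours(cv2.morphologyEx(mm.astype(np.uint8),cv2.MORPH_OPEN,np.ones((3,3))),cv2.RETR_EXTERNAL,cv2.CHAIN_APPROX_NONE)[0],key=cv2.contourArea)
    b=ray(i,E,cv2.boxPoints(cv2.minAreaRect(c)),z); print(name,b.mean(0).round(4),np.linalg.norm(b[1]-b[0]),np.linalg.norm(b[2]-b[1]),b.round(3).tolist())
# depth tops
for nm,y0,y1 in [("tall",-.2,.12)]:
    k=(W[...,2]>.07)&(W[...,2]<.125)&(W[...,1]>-.25)&(W[...,1]<.1)&(W[...,0]<.45)&(W[...,0]>.25)
    n,l,st,ce=cv2.connectedComponentsWithStats(k.astype(np.uint8))
    for j in range(1,n): 
        q=W[l==j]; print(st[j],q.min(0).round(3),q.max(0).round(3),q.mean(0).round(3))
# tall obstacles in region
k=(W[...,2]>.06)&(W[...,0]<.75)&(W[...,0]>.2)&(abs(W[...,1])<.7)
n,l,st,ce=cv2.connectedComponentsWithStats(k.astype(np.uint8))
for j in range(1,n):
    if st[j,4]>30: q=W[l==j]; print("obst",q.min(0).round(3),q.max(0).round(3))
E
```

```text
disc [166.  249.5] 8.6 [[0.4308 0.1847 0.016 ]] 0.0097
disc [137.  249.3] 8.7 [[0.431  0.2697 0.016 ]] 0.0201
disc [150.  227.7] 8.5 [[0.4945 0.2334 0.016 ]] 0.0167
disc [122.9 228. ] 8.6 [[0.4934 0.3133 0.016 ]] 0.0156
disc [179.5 225.7] 10.5 [[0.5012 0.1465 0.016 ]] 0.0202
disc [136.6 201.4] 8.5 [[0.5726 0.2757 0.016 ]] 0.0107
disc [164.6 201.4] 11.0 [[0.5734 0.1924 0.016 ]] 0.0172
plate [ 0.4425 -0.0737  0.012 ] 0.23599255010746018 0.10673228377807213 [[0.495, 0.045, 0.012], [0.496, -0.191, 0.012], [0.39, -0.191, 0.012], [0.389, 0.043, 0.012]]
tray [ 0.5021 -0.3413  0.014 ] 0.15267779655993852 0.20242915195850297 [[0.6, -0.263, 0.014], [0.606, -0.416, 0.014], [0.404, -0.418, 0.014], [0.398, -0.268, 0.014]]
mat [0.5037 0.238  0.002 ] 0.23368888640694213 0.21918861989463845 [[0.607, 0.363, 0.002], [0.619, 0.129, 0.002], [0.4, 0.115, 0.002], [0.389, 0.345, 0.002]]
[223 243  18  12 170] [ 0.418 -0.033  0.07 ] [0.45  0.015 0.124] [ 0.436 -0.009  0.096]
[267 243   5  10  16] [ 0.425 -0.121  0.071] [ 0.45 -0.11  0.1 ] [ 0.436 -0.113  0.088]
[284 243   4  11  19] [ 0.422 -0.166  0.07 ] [ 0.45  -0.157  0.094] [ 0.436 -0.163  0.087]
obst [0.742 0.319 0.538] [0.75  0.34  0.545]
obst [ 0.246 -0.037  0.06 ] [0.75  0.648 1.423]
obst [0.72  0.131 0.061] [0.75  0.173 0.113]
obst [ 0.422 -0.325  0.06 ] [ 0.75  -0.037  1.423]
obst [ 0.737 -0.414  0.06 ] [ 0.75  -0.359  0.112]
obst [ 0.422 -0.238  0.06 ] [0.749 0.007 1.423]
obst [ 0.422 -0.36   0.061] [ 0.698 -0.037  1.423]
obst [ 0.624 -0.11   0.06 ] [0.648 0.014 0.081]
obst [ 0.418 -0.037  0.068] [0.467 0.015 1.423]
obst [ 0.422 -0.166  0.062] [ 0.464 -0.156  0.096]
obst [0.201 0.458 0.229] [0.218 0.543 0.314]
obst [0.2   0.438 0.324] [0.211 0.498 0.4  ]
```

>>> jog_arm(rows=[90, 0, 0, 0, 7.786, 90, 0, 0, 0, 7.786, 90, 0, 0, 0, 7.786, 90, 0, 0, 0, 7.786, 90, 0, 0, 0, 7.786, 90, 0, 0, 0, 7.786, 90, 0, 0, 0, 7.786, 90, 0, 0, 0, 7.786, 90, 0, 0, 0, 7.786, 90, -40, 22, 0, 0, 90, -40, 22, 0, 0, 90, -40, 22, 0, 0, 90, -40, 22, 0, 0, 90, -40, 22, 0, 0, 90, -40, 22, 0, 0, 90, -40, 22, 0, 0, 90, -40, 22, 0, 0, 90, -40, 22, 0, 0, 90, -40, 22, 0, 0])

```text
time: 2.0
tool_pos: [0.3993, 0.0918, 0.2267]
tool_rot: [-3.142, -0.0, 1.571]
contact_force: [1.1, 0.2, 0.2]
opening: 0.0903
```

>>> jog_arm(rows=[90, -35, 0, 0, 0, 90, -45, 0, 0, 0, 90, -45, 0, 0, 0, 90, -45, 0, 0, 0, 90, -45, 0, 0, 0, 90, -45, 0, 0, 0, 90, -45, 0, 0, 0, 90, -35, 0, 0, 0, 90, 0, 0, 0, 8.2, 90, 0, 0, 0, 8.2, 90, 0, 0, 0, 8.2, 90, 0, 0, 0, 8.2, 90, 0, 0, 0, 8.2, 90, 0, 0, 0, 8.2, 90, 0, 0, 0, 8.2, 90, 0, 0, 0, 8.2, 90, 0, 0, 0, 8.2, 90, 0, 0, 0, 8.2, 90, 0, 0, 0, 8, 90, 0, 0, 0, 0])

```text
time: 4.0
tool_pos: [0.3987, -0.2463, 0.2264]
tool_rot: [-3.141, 0.001, -0.001]
contact_force: [0.1, 0.0, 0.2]
opening: 0.0901
```

```bash
python3 - <<'E'
from h import *
s=observe(); print(s["tool_pos"],s["tool_rot"],s["time"])
i,E=cam("wrist"); p,d=read_camera("wrist"); np.savez("w1.npz",p=p,d=d,E=E)
cv2.imwrite("pics/w1.png",cv2.resize(p[:,:,::-1],(800,600)))
E
```

```text
[ 0.39874187 -0.24627144  0.22640099] [-3.14100869e+00  5.19715145e-04 -1.21690565e-03] 4.0
```

View pics/w1.png

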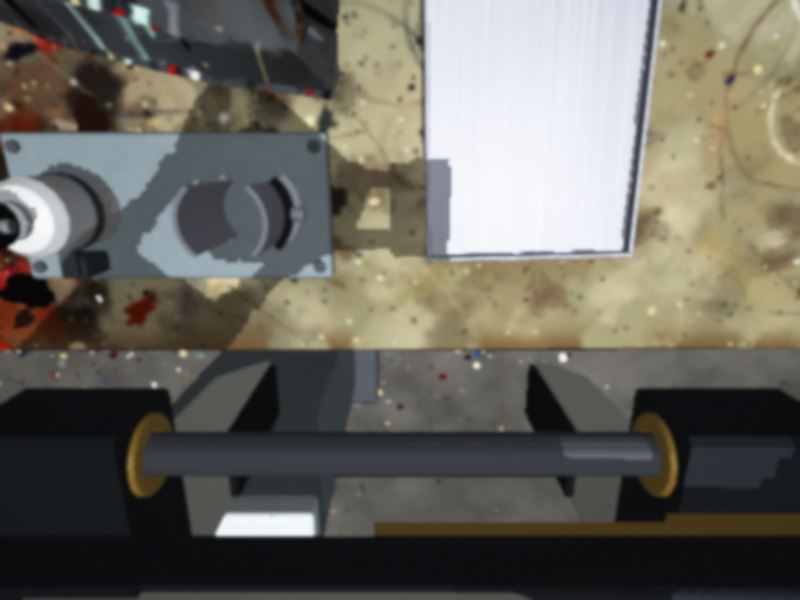

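The wrist view shows the station plate. The tube shells are at about (205,213) and (268,213), the collar arc with its screw is at (290,213), and the tray is on the right.

```bash
python3 - <<'E'
from h import *
f=np.load("w1.npz");p,d,E=f["p"],f["d"],f["E"];i,_=cam("wrist")
W=cloud(i,E,d)
for v in (124,130,137,143,150):
    print(v,[(u,*(W[v,u]*1000).round(0).astype(int).tolist(),int(p[v,u].mean())) for u in range(156,200,2)])
# plate corners
g=p.astype(int); k=(abs(W[...,2]-.012)<.006)&(W[...,1]>-.22)&(W[...,1]<.06)
k=cv2.morphologyEx(k.astype(np.uint8),cv2.MORPH_OPEN,np.ones((3,3)))
q=W[k>0]; print(q.min(0),q.max(0),np.percentile(q,[1,99],axis=0).round(4))
E
python3 - <<'E'
import cv2
p=cv2.imread('pics/w1.png')
cv2.imwrite('pics/w1c.png',cv2.resize(p[120:290,150:350],None,fx=4,fy=3.5,interpolation=cv2.INTER_CUBIC))
E
```

```text
124 [(156, 452, -129, 11, 94), (158, 452, -131, 10, 98), (160, 458, -158, 91, 118), (162, 458, -160, 90, 128), (164, 458, -161, 90, 103), (166, 457, -162, 85, 72), (168, 457, -162, 79, 68), (170, 456, -162, 72, 67), (172, 456, -163, 67, 67), (174, 456, -163, 61, 68), (176, 455, -163, 54, 62), (178, 455, -165, 53, 40), (180, 455, -167, 52, 22), (182, 455, -169, 53, 19), (184, 454, -169, 45, 47), (186, 452, -165, 16, 110), (188, 452, -167, 16, 134), (190, 452, -170, 17, 120), (192, 452, -171, 11, 95), (194, 452, -173, 11, 95), (196, 452, -176, 12, 96), (198, 452, -178, 10, 95)]
130 [(156, 445, -128, 11, 95), (158, 445, -130, 11, 95), (160, 445, -133, 12, 94), (162, 445, -136, 13, 97), (164, 452, -161, 89, 116), (166, 452, -163, 92, 126), (168, 452, -164, 89, 93), (170, 452, -165, 83, 68), (172, 451, -165, 77, 67), (174, 450, -165, 69, 67), (176, 450, -165, 64, 67), (178, 449, -166, 57, 65), (180, 449, -166, 51, 49), (182, 449, -168, 51, 23), (184, 449, -171, 52, 19), (186, 448, -171, 46, 43), (188, 445, -167, 17, 110), (190, 445, -169, 15, 131), (192, 445, -171, 14, 110), (194, 445, -1
[... 1240 characters left out ...]
, 421, -126, 11, 92), (158, 421, -128, 11, 92), (160, 422, -131, 13, 93), (162, 421, -133, 12, 94), (164, 421, -135, 11, 94), (166, 421, -138, 11, 102), (168, 434, -164, 92, 127), (170, 434, -165, 91, 112), (172, 432, -164, 82, 71), (174, 431, -164, 73, 64), (176, 429, -163, 63, 64), (178, 427, -163, 51, 59), (180, 427, -165, 51, 33), (182, 428, -167, 52, 20), (184, 427, -169, 50, 41), (186, 422, -163, 15, 108), (188, 422, -165, 14, 118), (190, 421, -167, 11, 99), (192, 421, -169, 12, 96), (194, 421, -172, 12, 98), (196, 421, -174, 11, 98), (198, 421, -177, 12, 98)]
[ 0.38694559 -0.19933616  0.00601223] [0.58112111 0.04696903 0.01798324] [[ 0.3878 -0.1952  0.0072]
 [ 0.5689  0.041   0.0169]]
```

View pics/w1c.png

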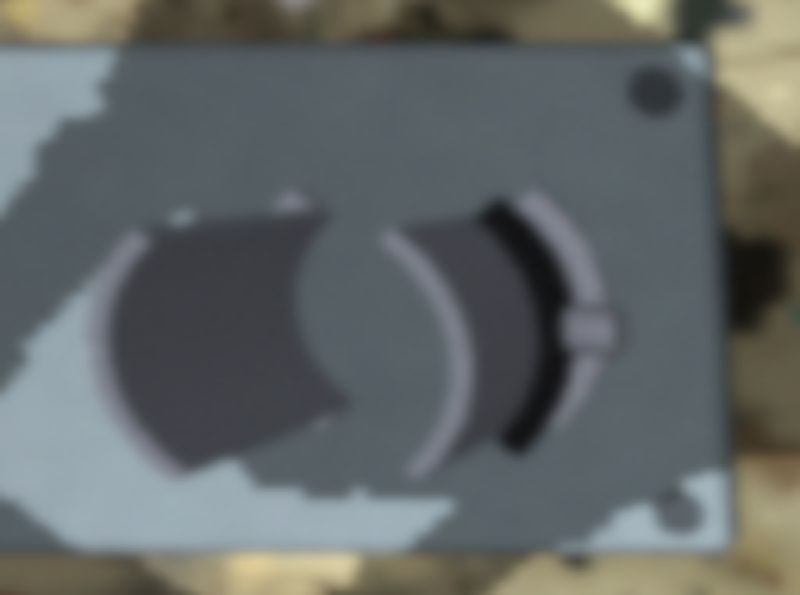

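>>> jog_arm(rows=[90, 0, 0, 0, -8.2, 90, 0, 0, 0, -8.2, 90, 0, 0, 0, -8.2, 90, 0, 0, 0, -8.2, 90, 0, 0, 0, -8.2, 90, 0, 0, 0, -8.2, 90, 0, 0, 0, -8.2, 90, 0, 0, 0, -8.2, 90, 0, 0, 0, -8.2, 90, 0, 0, 0, -8.2, 90, 0, 0, 0, -8.07, 90, 20, 20, 0, 0, 90, 20, 23, 0, 0, 90, 0, 0, 0, 0, 90, 0, 0, 0, 0])

```text
time: 5.55
tool_pos: [0.4418, -0.2061, 0.2264]
tool_rot: [-3.141, -0.0, 1.576]
contact_force: [-0.2, -0.3, 0.6]
opening: 0.0895
```

```bash
python3 - <<'E'
from h import *
from scipy.optimize import least_squares
s=observe(); print(s["tool_pos"],s["tool_rot"],s["time"])
i,E=cam("wrist"); p,d=read_camera("wrist"); np.savez("w2.npz",p=p,d=d,E=E)
W=cloud(i,E,d); x,y,z=W[...,0],W[...,1],W[...,2]
k=(z>.085)&(z<.098)&(abs(x-.4415)<.04)&(abs(y+.1375)<.04)
q=ray(i,E,np.argwhere(k)[:,::-1],.092)
r=least_squares(lambda a:np.hypot(q[:,0]-a[0],q[:,1]-a[1])-.0271,[.4415,-.1375],loss='soft_l1',f_scale=.001)
print(len(q),r.x,np.std(r.fun),(z[k]).mean())
# canister cap
k=(z>.112)&(z<.125)&(abs(x-.4415)<.03)&(abs(y+.008)<.03); q=W[k]; print(len(q),q.mean(0) if len(q) else 0,q.min(0),q.max(0))
cv2.imwrite("pics/w2.png",p[:,:,::-1])
E
```

```text
[ 0.44180111 -0.20606831  0.22642721] [-3.14086645e+00 -1.43997819e-04  1.57610442e+00] 5.55
405 [ 0.44104524 -0.13764394] 0.0010211806825092867 0.09103337369990591Traceback (most recent call last):
  File "<stdin>", line 11, in <module>
    return umr_minimum(a, axis, None, out, keepdims, initial, where)
ValueError: zero-size array to reduction operation minimum which has no identity
```

>>> jog_arm(rows=[80, 47, 3.5, 0, 0.3, 80, 47, 3.5, 0, 0, 80, 47, 3.5, 0, 0, 80, 47, 3.5, 0, 0, 80, 47, 3.5, 0, 0, 80, 47, 3.5, 0, 0, 80, 47, 3.5, 0, 0, 80, 47, 3.5, 0, 0, 80, 0, 0, 0, 0, 80, 0, 0, 0, 0])

```text
time: 6.6
tool_pos: [0.4708, 0.1695, 0.2265]
tool_rot: [-3.141, 0.001, 1.569]
contact_force: [0.1, -0.1, 0.2]
opening: 0.0803
```

```bash
cat > discs.py <<'E'
from h import *
def discs(fn=None,z=.016,box=(.38,.63,.1,.37)):
    s=observe(); i,E=cam("wrist"); p,d=read_camera("wrist")
    if fn: cv2.imwrite(fn,p[:,:,::-1])
    print("tool",s["tool_pos"].round(4),s["tool_rot"][2].round(4),"t",s["time"])
    W=cloud(i,E,d); g=p.astype(int)
    m=((g.min(2)>95)&(g.max(2)-g.min(2)<45)&(W[...,2]<.04)).astype(np.uint8)
    m=cv2.morphologyEx(m,cv2.MORPH_CLOSE,np.ones((3,3)))
    out=[]
    for c in cv2.findContours(m,cv2.RETR_EXTERNAL,cv2.CHAIN_APPROX_NONE)[0]:
        if cv2.contourArea(c)<300: continue
        q=ray(i,E,c[:,0,:],z); e,r=cv2.minEnclosingCircle((q[:,:2]*1000).astype(np.float32))
        M=cv2.moments(c); ctr=ray(i,E,[M['m10']/M['m00'],M['m01']/M['m00']],z)[0]
        if box[0]<ctr[0]<box[1] and box[2]<ctr[1]<box[3]:
            out.append(ctr); print(ctr[:2].round(4),"enc",np.round(e,1),"r",round(r,1),"px",np.round([M['m10']/M['m00'],M['m01']/M['m00']]))
    return out
if __name__=="__main__":
    import sys; discs(sys.argv[1] if len(sys.argv)>1 else None)
E
python3 discs.py pics/m1.png
```

```text
tool [0.4708 0.1695 0.2265] 1.5695 t 6.6
[0.5007 0.1486] enc [501.3 146.8] r 27.6 px [282. 185.]
[0.4308 0.1857] enc [430.6 185.3] r 25.4 px [224. 155.]
[0.571  0.1935] enc [574.1 196.8] r 31.5 px [341. 148.]
[0.4942 0.235 ] enc [493.7 234.7] r 24.9 px [277. 112.]
[0.4309 0.2709] enc [431.1 270.2] r 24.8 px [221.  79.]
[0.5718 0.277 ] enc [571.8 276.3] r 25.2 px [348.  73.]
[0.4925 0.3146] enc [492.7 313.9] r 25.2 px [277.  35.]
```

View pics/m1.png

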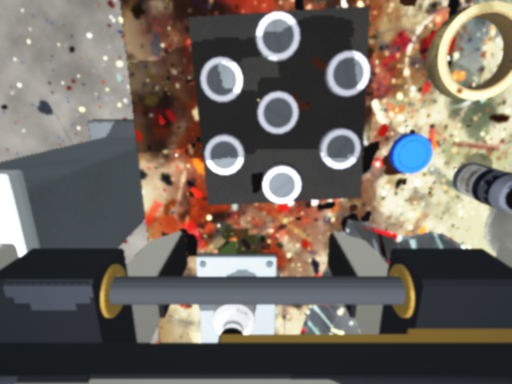

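>>> jog_arm(rows=[64, 8, -20, 40, 0, 64, 8, -20, 40, 0, 64, 0, 0, 40, 0, 64, 0, 0, 40, 0, 64, 0, 0, 30, 0, 64, 0, 0, 20, 0, 64, 0, 0, 9.5, 0, 64, 0, 0, 0, 0, 40, 0, 0, 0, 0, 40, 0, 0, 0, 0, 40, 0, 0, 0, 0, 40, 0, 0, 0, 0, 40, 0, 0, 0, 0], grip_force=35)

```text
time: 7.95
tool_pos: [0.432, 0.1858, 0.0083]
tool_rot: [3.139, -0.0, 1.567]
contact_force: [0.1, -1.7, 6.8]
opening: 0.0468
```

>>> jog_arm(rows=[40, 0, 0, -20, 0, 40, 0, 0, -40, 0, 40, 0, 0, -45, 0, 40, 0, 0, -45, 0, 40, 0, 0, -43, 0, 40, -40, 1.3, 0, 0, 40, -47, 1.3, 0, 0, 40, -47, 1.3, 0, 0, 40, -47, 1.3, 0, 0, 40, -47, 1.3, 0, 0, 40, -47, 1.3, 0, 0, 40, -40, 1.3, 0, 0, 40, -8, 0, 0, 0, 40, 0, 0, 0, 0, 40, 0, 0, 0, 0])

```text
time: 9.45
tool_pos: [0.4387, -0.1363, 0.2001]
tool_rot: [-3.141, -0.001, 1.567]
contact_force: [0.6, -0.3, -0.3]
opening: 0.0466
```

```bash
python3 - <<'E'
from h import *
s=observe(); print(s)
i,E=cam("wrist"); p,d=read_camera("wrist")
T=i["tool_from_camera"]; W=cloud(i,T,d)
print(proj(i,T,[[0,0,-.0],[0,.024,0],[.024,0,-.009]]))
cv2.imwrite("pics/g1.png",p[:,:,::-1])
E
```

```text
{'time': 9.45, 'qpos': array([-4.68749046e-01,  2.48335657e-01,  1.73667765e+00,  6.18635161e-04,
        1.15727154e+00, -4.65223133e-01]), 'qvel': array([ 0.02069141, -0.00585207,  0.00307712,  0.00047012,  0.00022542,
       -0.00261124]), 'joint_efforts': array([-9.60405171e-01, -3.68538880e+01, -2.35879630e+01, -1.46011793e-02,
        2.89782666e-02, -1.94524066e-02]), 'tool_pos': array([ 0.43871751, -0.13632422,  0.20014393]), 'tool_rot': array([-3.14122802e+00, -8.16696338e-04,  1.56702148e+00]), 'contact_force': array([ 0.61073218, -0.31835856, -0.25541415]), 'torque': array([-0.1512146 ,  0.09208959, -0.04264092]), 'opening': 0.046608641069451}
[[257.4686591  246.75562192]
 [300.07153823 246.73786497]
 [257.49567847 212.29609118]]
```

View pics/g1.png

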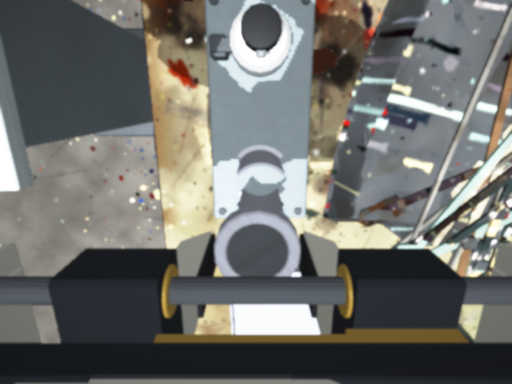

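The disc is held level between the fingers, centred at about (257,249). The tube is at (262,175) and the canister cap at (262,28). I now measure the disc's offset in the hand.

```bash
cat > held.py <<'E'
from h import *
from scipy.optimize import least_squares
s=observe(); i,E=cam("wrist"); p,d=read_camera("wrist")
T=i["tool_from_camera"]; W=cloud(i,T,d); c=W[...,2]
k=(abs(W[...,0]-.0)<.04)&(abs(W[...,1])<.03)&(c>-.02)&(c<.01)
k[262:]=False
n,l,st,ce=cv2.connectedComponentsWithStats(k.astype(np.uint8)); j=l[225,257]
m=l==j; zt=np.median(c[m]); print("t",s["time"],"top z tool",zt.round(4), "n",m.sum())
# far rim: first row per column
cols=[u for u in range(228,288) if m[:,u].any()]
e=np.array([[u,np.argmax(m[:,u])-.5] for u in cols]); q=ray(i,T,e,zt)
r=least_squares(lambda a:np.hypot(q[:,0]-a[0],q[:,1]-a[1])-.024,[0,0],loss='soft_l1',f_scale=.0005)
print("disc centre in tool",r.x.round(4),"rms",r.fun.std().round(5)); print("tool",s["tool_pos"].round(4),s["tool_rot"].round(4),"F",s["contact_force"].round(2))
E
python3 held.py
```

```text
t 9.5 top z tool -0.0069 n 4776
disc centre in tool [ 0.0038 -0.0007] rms 0.00024
tool [ 0.4388 -0.136   0.2002] [-3.1413e+00 -7.0000e-04  1.5680e+00] F [-0.42  0.71 -0.75]
```

>>> jog_arm(rows=[40, 0, 2, 30, 0.2, 40, 0, 0, 30, 0, 40, 0, 0, 25, 0, 40, 0, 0, 10, 0, 40, 0, 0, 0, 0, 40, 0, 0, 0, 0, 40, 0, 0, 0, 0])

```text
time: 10.25
tool_pos: [0.4419, -0.1375, 0.1065]
tool_rot: [3.139, 0.001, 1.564]
contact_force: [-0.7, -0.4, -1.1]
opening: 0.0466
```

```bash
cat >> held.py <<'E'
W=cloud(i,E,d); x,y,z=W[...,0],W[...,1],W[...,2]
k=(z>.086)&(z<.096)&(abs(x-.441)<.04)&(abs(y+.1376)<.04)
k[cv2.dilate(m.astype(np.uint8),np.ones((5,5)))>0]=False
q=ray(i,E,np.argwhere(k)[:,::-1],.092); print("rim n",len(q))
if len(q)>20:
    r=least_squares(lambda a:np.hypot(q[:,0]-a[0],q[:,1]-a[1])-.0271,[.441,-.1376],loss='soft_l1',f_scale=.001); print("tube",r.x.round(4),r.fun.std().round(5))
    print(q.min(0).round(4),q.max(0).round(4))
cv2.imwrite("pics/h_%.2f.png"%s["time"],cv2.resize(p[80:300,150:370,::-1],None,fx=2.7,fy=2.7,interpolation=cv2.INTER_CUBIC))
E
python3 held.py; ls pics
```

```text
t 10.25 top z tool -0.0069 n 4779
disc centre in tool [ 0.0038 -0.0007] rms 0.00024
tool [ 0.4419 -0.1375  0.1065] [3.1392e+00 1.1000e-03 1.5637e+00] F [-0.71 -0.37 -1.06]
rim n 554
tube [ 0.4411 -0.1368] 0.00122
[ 0.42   -0.1206  0.092 ] [ 0.4625 -0.1072  0.092 ]
g1.png
h_10.25.png
m1.png
scene0.png
top0.png
w1.png
w1c.png
```

View pics/h_10.25.png

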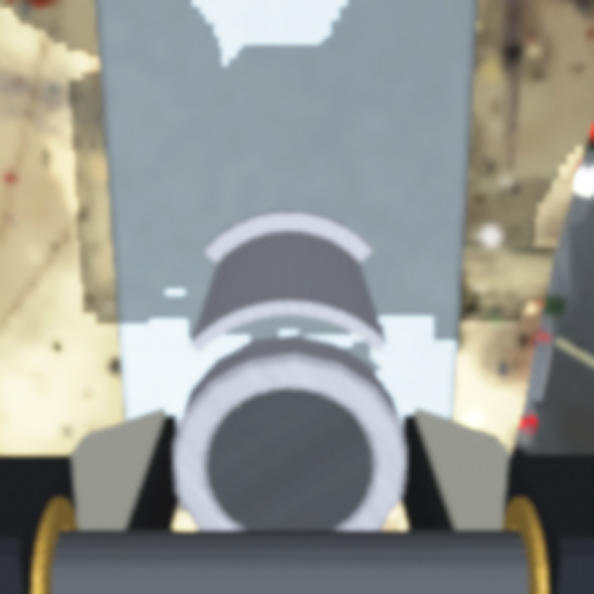

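>>> jog_arm(rows=[40, 0, -0.7, 5, 0, 40, 0, 0, 5, 0, 40, 0, 0, 5, 0, 40, 0, 0, 5, 0, 40, 0, 0, 0, 0])

```text
time: 10.8
tool_pos: [0.4399, -0.1372, 0.0844]
tool_rot: [-3.14, -0.001, 1.563]
contact_force: [-0.0, 0.3, -2.2]
opening: 0.0466
```

>>> jog_arm(rows=[40, 0, 0, 10, 0.3, 40, 0, 0, 10, 0, 40, 0, 0, 10, 0, 40, 0, 0, 10, 0, 40, 0, 0, 8, 0, 40, 0, 0, 4, 0, 40, 0, 0, 0, 0, 40, 0, 0, 0, 0])

```text
time: 11.6
tool_pos: [0.4404, -0.1374, 0.0333]
tool_rot: [3.141, -0.0, 1.558]
contact_force: [-0.5, -0.0, -1.5]
opening: 0.0469
```

>>> jog_arm(rows=[40, 0, 0, 3, -0.5, 40, 0, 0, 0, 0, 60, 0, 0, 0, 0, 60, 0, 0, 0, 0, 60, 0, 0, 0, 0, 60, 0, 0, 0, 0, 60, 0, 0, 0, 0])

```text
time: 12.3
tool_pos: [0.4404, -0.1373, 0.0303]
tool_rot: [3.141, 0.0, 1.567]
contact_force: [0.6, 0.5, 0.4]
opening: 0.0597
```

>>> jog_arm(rows=[60, 0, 0, -20, 0, 60, 0, 0, -45, 0, 60, 0, 0, -45, 0, 60, 0, 0, -45, 0, 60, -39, 0, -40, 0, 60, -39, 0, 0, 0, 60, 0, 0, 0, 0, 60, 0, 0, 0, 0])

```text
time: 13.1
tool_pos: [0.4395, -0.2114, 0.2205]
tool_rot: [-3.141, -0.001, 1.565]
contact_force: [0.1, -0.1, -0.5]
opening: 0.0604
```

```bash
cat > tube.py <<'E'
from h import *
import sys
s=observe(); i,E=cam("wrist"); p,d=read_camera("wrist"); W=cloud(i,E,d); z=W[...,2]
print(s["time"],s["tool_pos"].round(4),s["tool_rot"].round(3))
k=(np.hypot(W[...,0]-.441,W[...,1]+.1375)<.021)
q=W[k]; print(k.sum(),"z pct",np.percentile(q[:,2],[5,25,50,75,95]).round(4))
A=np.c_[q[:,0]-.441,q[:,1]+.1375,np.ones(len(q))]; 
h=float(np.median(q[:,2])); o=abs(q[:,2]-h)<.008; print("plane",np.linalg.lstsq(A[o],q[o,2],rcond=None)[0].round(4))
g=p.astype(int); m=((g.min(2)>95)&(abs(z-h)<.006)&(np.hypot(W[...,0]-.441,W[...,1]+.1375)<.028)).astype(np.uint8)
cs=cv2.findContours(m,cv2.RETR_EXTERNAL,cv2.CHAIN_APPROX_NONE)[0]
if cs:
    c=max(cs,key=cv2.contourArea); e,r=cv2.minEnclosingCircle((ray(i,E,c[:,0,:],h)[:,:2]*1000).astype(np.float32)); print("ring",np.round(e,1),round(r,1))
cv2.imwrite("pics/t_%.2f.png"%s["time"],p[:,:,::-1])
E
python3 tube.py
```

```text
13.1 [ 0.4395 -0.2114  0.2205] [-3.141e+00 -1.000e-03  1.565e+00]
2011 z pct [0.0241 0.0251 0.0261 0.3782 0.3782]
plane [ 0.0012 -0.0033  0.0253]
ring [ 438.9 -137.3] 24.2
```

>>> jog_arm(rows=[64, 48, 4, 0, -0.3, 64, 48, 4, 0, 0, 64, 48, 4, 0, 0, 64, 48, 4, 0, 0, 64, 48, 4, 0, 0, 64, 48, 4, 0, 0, 64, 48, 4, 0, 0, 64, 45, 4, 0, 0, 64, 0, 0, 0, 0, 64, 0, 0, 0, 0])

```text
time: 14.15
tool_pos: [0.4704, 0.1714, 0.2202]
tool_rot: [-3.14, 0.0, 1.576]
contact_force: [-1.1, -0.3, 0.4]
opening: 0.064
```

```bash
python3 discs.py
```

```text
tool [0.4704 0.1714 0.2202] 1.5761 t 14.15
[0.5007 0.1488] enc [501.8 147. ] r 27.8 px [282. 187.]
[0.571  0.1935] enc [574.4 196.6] r 31.5 px [343. 151.]
[0.4942 0.235 ] enc [494. 235.] r 25.0 px [279. 114.]
[0.4309 0.2709] enc [431.1 270.2] r 24.9 px [222.  80.]
[0.5717 0.277 ] enc [571.7 276.1] r 25.2 px [351.  75.]
[0.4926 0.3146] enc [492.6 313.8] r 25.2 px [279.  36.]
```

>>> jog_arm(rows=[64, -12, 15.3, 40, 0, 64, -11.4, 15.3, 40, 0, 64, 0, 0, 40, 0, 64, 0, 0, 35, 0, 64, 0, 0, 30, 0, 64, 0, 0, 20, 0, 64, 0, 0, 8, 0, 64, 0, 0, 0, 0, 40, 0, 0, 0, 0, 40, 0, 0, 0, 0, 40, 0, 0, 0, 0, 40, 0, 0, 0, 0], grip_force=35)

```text
time: 15.4
tool_pos: [0.503, 0.1465, 0.0092]
tool_rot: [3.14, -0.0, 1.572]
contact_force: [-1.4, -1.0, 6.4]
opening: 0.0465
```

>>> jog_arm(rows=[40, 0, 0, -20, 0.2, 40, 0, 0, -40, 0, 40, 0, 0, -45, 0, 40, 0, 0, -45, 0, 40, -25, -8, -40, 0, 40, -44, -10, 0, 0, 40, -44, -10, 0, 0, 40, -44, -10, 0, 0, 40, -44, -10, 0, 0, 40, -44, -8, 0, 0, 40, -40, -4, 0, 0, 40, 0, 0, 0, 0, 40, 0, 0, 0, 0])

```text
time: 16.7
tool_pos: [0.4415, -0.1389, 0.198]
tool_rot: [3.142, -0.0, 1.566]
contact_force: [-0.0, 0.4, -1.4]
opening: 0.0467
```

```bash
cat > held.py <<'E'
from h import *
s=observe(); i,E=cam("wrist"); p,d=read_camera("wrist")
T=i["tool_from_camera"]; W=cloud(i,T,d); c=W[...,2]
k=(abs(W[...,0])<.04)&(abs(W[...,1])<.026)&(c>-.02)&(c<.012); k[274:]=False
m=k&(p.min(2)>150)
zt=np.median(c[m]); e=np.array([[u,np.argmax(m[:,u])-.5] for u in range(235,281) if m[:,u].any()]); q=ray(i,T,e,zt)
from scipy.optimize import least_squares
r=least_squares(lambda a:np.hypot(q[:,0]-a[0],q[:,1]-a[1])-.024,[0,0],loss='soft_l1',f_scale=.0005)
print("t",s["time"],"top z",zt.round(4),"n",m.sum(),"disc in tool",r.x.round(4),"rms",r.fun.std().round(5)); print("tool",s["tool_pos"].round(4),s["tool_rot"].round(3),"F",s["contact_force"].round(2),s["opening"])
E
python3 held.py
```

```text
t 16.7 top z -0.0063 n 1912 disc in tool [ 0.0013 -0.0005] rms 0.00059
tool [ 0.4415 -0.1389  0.198 ] [ 3.142 -0.     1.566] F [-0.02  0.37 -1.42] 0.046662530116201736
```

>>> jog_arm(rows=[40, 0, -0.8, 40, 0, 40, 0, 0, 35, 0, 40, 0, 0, 15, 0, 40, 0, 0, 7, 0, 40, 0, 0, 7, 0, 40, 0, 0, 7, 0, 40, 0, 0, 0, 0])

```text
time: 17.45
tool_pos: [0.4417, -0.1388, 0.0875]
tool_rot: [3.14, 0.002, 1.57]
contact_force: [-0.9, -4.0, -3.8]
opening: 0.0467
```

>>> jog_arm(rows=[40, 0, 0, 0, 0, 40, 0, 0, 0, 0])

```text
time: 17.65
tool_pos: [0.4417, -0.1388, 0.0876]
tool_rot: [3.14, 0.001, 1.569]
contact_force: [1.3, -4.6, -4.1]
opening: 0.0464
```

>>> jog_arm(rows=[40, -0.8, 0, 0, 0, 40, 0, -0.5, 0, 0, 40, 0, 0, 0, 0])

```text
time: 17.95
tool_pos: [0.441, -0.1392, 0.0874]
tool_rot: [3.14, 0.0, 1.568]
contact_force: [1.4, -1.7, -0.9]
opening: 0.0464
```

>>> jog_arm(rows=[40, -0.5, 0, 8, 0, 40, 0, 0, 10, 0, 40, 0, 0, 10, 0, 40, 0, 0, 10, 0, 40, 0, 0, 8, 0, 40, 0, 0, 4, 0, 40, 0, 0, 0, 0, 40, 0, 0, 0, 0])

```text
time: 18.75
tool_pos: [0.4404, -0.1395, 0.0368]
tool_rot: [-3.141, -0.0, 1.569]
contact_force: [1.6, 0.6, 3.0]
opening: 0.0468
```

>>> jog_arm(rows=[60, 0, 0, 0, 0, 60, 0, 0, 0, 0, 60, 0, 0, 0, 0, 60, 0, 0, 0, 0, 60, 0, 0, -20, 0, 60, 0, 0, -45, 0, 60, 0, 0, -45, 0, 60, 0, 0, -40, 0, 60, -36, 0, -35, 0, 60, -36, 0, 0, 0, 60, 0, 0, 0, 0, 60, 0, 0, 0, 0])

```text
time: 19.95
tool_pos: [0.4397, -0.2116, 0.2213]
tool_rot: [-3.141, -0.001, 1.567]
contact_force: [-1.3, 0.9, -0.6]
opening: 0.0602
```

```bash
python3 tube.py
```

```text
19.95 [ 0.4397 -0.2116  0.2213] [-3.141e+00 -1.000e-03  1.567e+00]
2106 z pct [0.0381 0.0391 0.0399 0.379  0.379 ]
plane [ 0.0001 -0.0037  0.0393]
ring [ 439.6 -136.3] 24.1
```

>>> jog_arm(rows=[64, 48, 4, 0, 0, 64, 48, 4, 0, 0, 64, 48, 4, 0, 0, 64, 48, 4, 0, 0, 64, 48, 4, 0, 0, 64, 48, 4, 0, 0, 64, 48, 4, 0, 0, 64, 45, 4, 0, 0, 64, 0, 0, 0, 0, 64, 0, 0, 0, 0])

```text
time: 21.0
tool_pos: [0.4718, 0.1709, 0.2211]
tool_rot: [-3.14, 0.0, 1.573]
contact_force: [0.7, -1.0, -0.5]
opening: 0.0637
```

```bash
python3 discs.py
```

```text
tool [0.4718 0.1709 0.2211] 1.5725 t 21.0
[0.5712 0.1936] enc [574.1 196.6] r 31.3 px [342. 150.]
[0.5103 0.2508] enc [508.2 250.6] r 48.0 px [292.  99.]
[0.431  0.2708] enc [431.  270.4] r 24.9 px [221.  80.]
[0.4926 0.3146] enc [492.8 313.8] r 25.3 px [277.  36.]
```

```bash
python3 discs.py pics/m3.png
```

```text
tool [0.4721 0.1698 0.2213] 1.5705 t 21.05
[0.5712 0.1936] enc [574.1 196.9] r 31.4 px [342. 149.]
[0.5104 0.2508] enc [509.9 248.8] r 48.2 px [292.  98.]
[0.4309 0.2709] enc [431.2 270.4] r 24.8 px [220.  79.]
[0.4925 0.3145] enc [492.6 313.7] r 25.3 px [277.  35.]
```

View pics/m3.png

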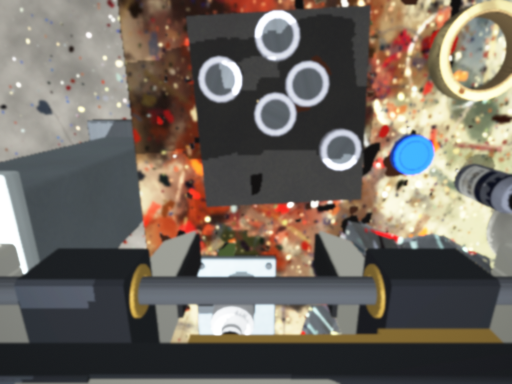

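The knock moved one disc to (307,83), against the one at (275,114). Disc B at (221,79) is still clear, so I take it next.

>>> jog_arm(rows=[62, 34, -14, 20, 0, 62, 34, -14, 40, 0, 62, 32.7, -13.1, 40, 0, 62, 0, 0, 40, 0, 62, 0, 0, 36, 0, 62, 0, 0, 25, 0, 62, 0, 0, 13, 0, 62, 0, 0, 0, 0, 40, 0, 0, 0, 0, 40, 0, 0, 0, 0, 40, 0, 0, 0, 0, 40, 0, 0, 0, 0], grip_force=35)

```text
time: 22.3
tool_pos: [0.4366, 0.2657, 0.0167]
tool_rot: [3.135, -0.002, 1.569]
contact_force: [-0.8, -4.6, 18.2]
opening: 0.0405
```

>>> jog_arm(rows=[40, 0, 0, -20, 0, 40, 0, 0, -40, 0, 40, 0, 0, -45, 0, 40, 0, 0, -45, 0, 40, -25, 0, -40, 0, 40, -44, 1, 0, 0, 40, -46, 1, 0, 0, 40, -46, 1, 0, 0, 40, -46, 1, 0, 0, 40, -46, 1, 0, 0, 40, -46, 1, 0, 0, 40, -46, 1, 0, 0, 40, -46, 1, 0, 0, 40, -19, 2, 0, 0, 40, 0, 0, 0, 0, 40, 0, 0, 0, 0])

```text
time: 23.9
tool_pos: [0.443, -0.1444, 0.2038]
tool_rot: [3.141, -0.0, 1.567]
contact_force: [0.8, 0.1, 0.1]
opening: 0.0397
```

```bash
python3 held.py
```

```text
Traceback (most recent call last):
  File "held.py", line 6, in <module>
    zt=np.median(c[m]); e=np.array([[u,np.argmax(m[:,u])-.5] for u in range(235,281) if m[:,u].any()]); q=ray(i,T,e,zt)
                                                                                                          ~~~^^^^^^^^^^
  File "h.py", line 11, in ray
    d=np.c_[(uv[:,0]-i["cx"])/i["fx"],-(uv[:,1]-i["cy"])/i["fy"],-np.ones(len(uv))]@E[:3,:3].T
             ~~^^^^^
IndexError: index 0 is out of bounds for axis 1 with size 0
```

>>> jog_arm(rows=[64, 40, 3, 0, 0, 64, 40, 3, 0, 0, 64, 40, 3, 0, 0, 64, 40, 3, 0, 0, 64, 40, 3, 0, 0, 64, 40, 3, 0, 0, 64, 40, 3, 0, 0, 64, 35, 3, -10, 0, 64, 0, 3, -10, 0, 64, 0, 0, 0, 0, 64, 0, 0, 0, 0])

```text
time: 25.05
tool_pos: [0.4704, 0.1702, 0.2236]
tool_rot: [3.141, 0.0, 1.569]
contact_force: [-0.4, -0.4, -0.3]
opening: 0.0641
```

```bash
python3 discs.py pics/m4.png
```

```text
tool [0.4704 0.1702 0.2236] 1.5692 t 25.05
[0.5709 0.1935] enc [573.6 197.2] r 31.2 px [342. 149.]
[0.5103 0.2507] enc [509.5 249.2] r 48.1 px [292.  98.]
[0.4362 0.2712] enc [436.3 270.7] r 24.8 px [226.  79.]
[0.4926 0.3145] enc [492.7 313.7] r 25.3 px [278.  36.]
```

>>> jog_arm(rows=[62, 33.6, -11.4, 20, 0, 62, 33.6, -11.4, 20, 0, 62, 33.6, -11.4, 20, 0, 62, 0, 0, 40, 0, 62, 0, 0, 40, 0, 62, 0, 0, 35, 0, 62, 0, 0, 25, 0, 62, 0, 0, 16, 0, 62, 0, 0, 0, 0, 40, 0, 0, 0, 0, 40, 0, 0, 0, 0, 40, 0, 0, 0, 0, 40, 0, 0, 0, 0], grip_force=35)

```text
time: 26.4
tool_pos: [0.4377, 0.2712, 0.0086]
tool_rot: [3.14, -0.001, 1.568]
contact_force: [1.3, -2.5, 5.2]
opening: 0.0465
```

>>> jog_arm(rows=[40, 0, 0, -20, 0, 40, 0, 0, -40, 0, 40, 0, 0, -45, 0, 40, 0, 0, -45, 0, 40, -5, 0, -40, 0, 40, -45, 0.5, 0, 0, 40, -45, 0.5, 0, 0, 40, -45, 0.5, 0, 0, 40, -45, 0.5, 0, 0, 40, -45, 0.5, 0, 0, 40, -45, 0.5, 0, 0, 40, -45, 0.5, 0, 0, 40, -45, 0.5, 0, 0, 40, -45, 0, 0, 0, 40, 0, 0, 0, 0, 40, 0, 0, 0, 0])

```text
time: 28.0
tool_pos: [0.4397, -0.1393, 0.1975]
tool_rot: [-3.141, -0.001, 1.566]
contact_force: [0.1, 1.6, -0.7]
opening: 0.0464
```

```bash
python3 held.py
```

```text
t 28.0 top z -0.0068 n 1796 disc in tool [-0.0006 -0.0006] rms 0.0011
tool [ 0.4397 -0.1393  0.1975] [-3.141e+00 -1.000e-03  1.566e+00] F [ 0.06  1.64 -0.74] 0.0464144822679921
```

>>> jog_arm(rows=[40, 1.1, 0.6, 40, 0, 40, 0, 0, 35, 0, 40, 0, 0, 15, 0, 40, 0, 0, 7, 0, 40, 0, 0, 7, 0, 40, 0, 0, 7, 0, 40, 0, 0, 0, 0, 40, 0, 0, 0, 0])

```text
time: 28.85
tool_pos: [0.441, -0.1376, 0.0869]
tool_rot: [3.141, 0.0, 1.569]
contact_force: [-0.4, -0.3, -1.1]
opening: 0.0469
```

No contact force. I lower it onto the stack.

>>> jog_arm(rows=[40, 0, 0, 10, 0, 40, 0, 0, 10, 0, 40, 0, 0, 10, 0, 40, 0, 0, 5, 0, 40, 0, 0, 2.5, 0, 40, 0, 0, 0, 0, 40, 0, 0, 0, 0])

```text
time: 29.55
tool_pos: [0.4408, -0.1378, 0.0491]
tool_rot: [3.141, -0.0, 1.568]
contact_force: [0.1, -0.2, -0.4]
opening: 0.047
```

>>> jog_arm(rows=[60, 0, 0, 0, 0, 60, 0, 0, 0, 0, 60, 0, 0, 0, 0, 60, 0, 0, 0, 0, 60, 0, 0, -20, 0, 60, 0, 0, -45, 0, 60, 0, 0, -45, 0, 60, 0, 0, -40, 0, 60, -36, 0, -25, 0, 60, -36, 0, 0, 0, 60, 0, 0, 0, 0, 60, 0, 0, 0, 0])

```text
time: 30.75
tool_pos: [0.4401, -0.2098, 0.2237]
tool_rot: [-3.141, -0.001, 1.567]
contact_force: [-0.0, 1.0, -0.4]
opening: 0.0598
```

```bash
python3 tube.py; ls pics
```

```text
30.75 [ 0.4401 -0.2098  0.2237] [-3.141e+00 -1.000e-03  1.567e+00]
2182 z pct [0.0521 0.053  0.0538 0.3813 0.3813]
plane [ 0.0013 -0.002   0.0532]
ring [ 439.8 -136.4] 24.4
g1.png
h_10.25.png
m1.png
m3.png
m4.png
scene0.png
t_13.10.png
t_19.95.png
t_30.75.png
top0.png
w1.png
w1c.png
```

```bash
cat > c.py <<'E'
from h import *
i,E=cam("wrist"); p,d=read_camera("wrist"); W=cloud(i,E,d)
r=np.hypot(W[...,0]-.441,W[...,1]+.1375); k=(r>.029)&(r<.034)&(W[...,1]<-.155)&(p.max(2)<60)&(W[...,2]>.03)&(W[...,2]<.3)
print("collar",k.sum(),np.percentile(W[k][:,2],[10,50,90]).round(4) if k.any() else "")
k=(W[...,2]>.112)&(W[...,2]<.125)&(abs(W[...,0]-.44)<.04)&(abs(W[...,1])<.04)&(p.max(2)<70)
if k.any(): print("cap",k.sum(),W[k].min(0).round(4),W[k].max(0).round(4),W[k].mean(0).round(4))
cv2.imwrite("pics/t3c.png",cv2.resize(p[40:260,130:380,::-1],None,fx=2.7,fy=2.7,interpolation=cv2.INTER_CUBIC))
E
python3 c.py
```

```text
collar 0
```

View pics/t3c.png

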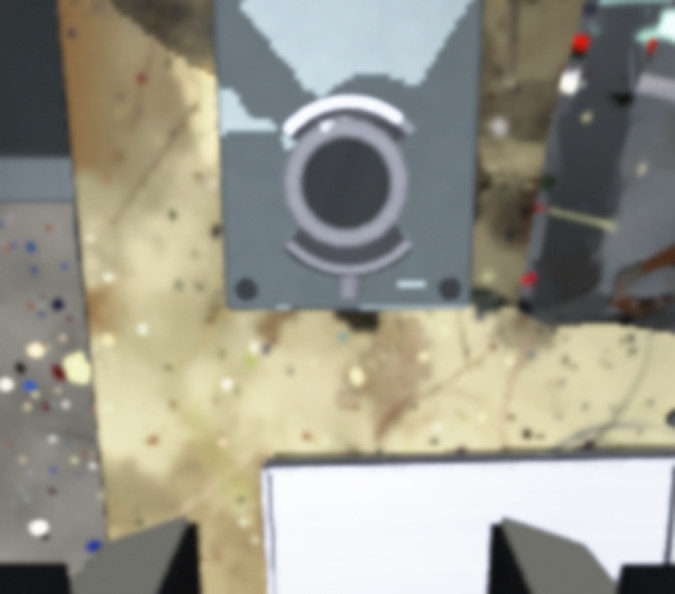

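Disc 3 lies flat and level in the tube at (346,183), with its top level with the collar height measured earlier. Next I locate the nozzle cap.

>>> jog_arm(rows=[0, 45, 0, 0, 0, 0, 45, 0, 0, 0, 0, 42, 0, 0, 0, 0, 0, 0, 0, 0, 0, 0, 0, 0, 0, 0, 0, 0, 0, 0])

```text
time: 31.45
tool_pos: [0.4408, -0.0779, 0.2239]
tool_rot: [-3.141, 0.0, 1.569]
contact_force: [0.6, -1.0, -0.8]
opening: 0.0164
```

```bash
python3 - <<'E'
from h import *
s=observe(); print(s["tool_pos"],s["tool_rot"][2],s["opening"])
i,E=cam("wrist"); p,d=read_camera("wrist"); W=cloud(i,E,d)
k=(W[...,2]>.108)&(W[...,2]<.126)&(abs(W[...,0]-.441)<.03)&(abs(W[...,1]+.008)<.03)
q=W[k]; print(k.sum(),np.percentile(q,[1,50,99],axis=0).round(4))
c=max(cv2.findContours(k.astype(np.uint8),cv2.RETR_EXTERNAL,cv2.CHAIN_APPROX_NONE)[0],key=cv2.contourArea)
print(cv2.minEnclosingCircle((ray(i,E,c[:,0,:],.118)[:,:2]*1000).astype(np.float32)))
E
```

```text
[ 0.44084485 -0.07790346  0.22394597] 1.5689561876850469 0.016402216568922386
1071 [[ 0.4275 -0.0252  0.1116]
 [ 0.4408 -0.0077  0.1174]
 [ 0.4549  0.0057  0.1191]]
((441.1382141113281, -9.43506908416748), 16.297300338745117)
```

>>> jog_arm(rows=[0, 35, 0, 0, 0, 0, 35, 0, 30, 0, 0, 0, 0, 40, 0, 0, 0, 0, 20, 0, 0, 0, 0, 0, 0, 0, 0, 0, 4, 0, 0, 0, 0, 4, 0, 0, 0, 0, 0, 0])

```text
time: 32.3
tool_pos: [0.4414, -0.0082, 0.1265]
tool_rot: [3.14, 0.0, 1.568]
contact_force: [0.9, 0.8, 0.1]
opening: 0.0004
```

>>> jog_arm(rows=[0, 0, 0, 5, 0, 0, 0, 0, 4, 0, 0, 0, 0, 4, 0, 0, 0, 0, 3, 0, 0, 0, 0, 1, 0, 0, 0, 0, 0, 0, 0, 0, 0, 0, 0])

```text
time: 33.0
tool_pos: [0.4415, -0.0079, 0.111]
tool_rot: [3.139, 0.001, 1.569]
contact_force: [-5.6, -0.8, 23.7]
opening: 0.0
```

The force of 23.7 N at z = 0.111 means the cap is on its stop. I back off and go on to the spare discs.

>>> jog_arm(rows=[0, 0, 0, 0, 0, 0, 0, 0, -5, 0, 0, 0, 0, -10, 0, 0, 0, 0, -40, 0, 0, 0, 0, -40, 0, 64, 44, 7.5, -15, 0, 64, 44, 7.5, 0, 0, 64, 44, 7.5, 0, 0, 64, 44, 7.5, 0, 0, 64, 0, 0, 0, 0, 64, 0, 0, 0, 0])

```text
time: 34.1
tool_pos: [0.4709, 0.169, 0.2187]
tool_rot: [-3.14, 0.0, 1.571]
contact_force: [0.6, -0.7, 0.1]
opening: 0.0441
```

```bash
python3 discs.py pics/m5.png; python3 - <<'E'
from h import *
# nozzle height from scene/top depth
i,E=cam("top"); p,d=read_camera("top"); W=cloud(i,E,d)
k=(np.hypot(W[...,0]-.441,W[...,1]+.008)<.012); print("cap z",np.percentile(W[k][:,2],[10,50,90]).round(4))
E
```

```text
tool [0.4709 0.169  0.2187] 1.5711 t 34.1
[0.571  0.1935] enc [574.7 196.4] r 31.7 px [343. 149.]
[0.5104 0.2507] enc [508.6 250.5] r 48.2 px [293.  97.]
[0.4926 0.3146] enc [492.8 313.8] r 25.3 px [278.  34.]
cap z [0.1133 0.1165 0.1215]
```

>>> jog_arm(rows=[62, 8, 33.7, 20, 0, 62, 8, 33.7, 20, 0, 62, 8, 33.7, 20, 0, 62, 0, 0, 40, 0, 62, 0, 0, 40, 0, 62, 0, 0, 35, 0, 62, 0, 0, 25, 0, 62, 0, 0, 11.5, 0, 62, 0, 0, 0, 0, 40, 0, 0, 0, 0, 40, 0, 0, 0, 0, 40, 0, 0, 0, 0, 40, 0, 0, 0, 0], grip_force=35)

```text
time: 35.5
tool_pos: [0.5735, 0.192, 0.0092]
tool_rot: [3.139, -0.0, 1.569]
contact_force: [-0.7, -1.4, 6.8]
opening: 0.0468
```

>>> jog_arm(rows=[40, 0, 0, -20, 0, 40, 0, 0, -40, 0, 40, 0, 0, -45, 0, 40, 0, 0, -45, 0, 40, -15, 0, -30, 0, 40, -46, -2, 0, 0, 40, -46, -2, 0, 0, 40, -46, -2, 0, 0, 40, -46, -2, 0, 0, 40, -46, -2, 0, 0, 40, -46, -2, 0, 0, 40, -46, -2, 0, 0, 40, -46, -2, 0, 0, 40, -46, -2, 0, 0, 40, -46, -2, 0, 0, 40, -46, -2, 0, 0, 40, -46, 0, 0, 0, 40, 0, 0, 0, 0])

```text
time: 37.3
tool_pos: [0.5478, -0.3808, 0.1869]
tool_rot: [3.142, 0.002, 1.563]
contact_force: [0.7, 0.9, -1.4]
opening: 0.0465
```

>>> jog_arm(rows=[40, 6, 0, 40, 0, 40, 0, 0, 45, 0, 40, 0, 0, 45, 0, 40, 0, 0, 28, 0, 40, 0, 0, 13, 0, 40, 0, 0, 0, 0, 60, 0, 0, 0, 0, 60, 0, 0, 0, 0, 60, 0, 0, 0, 0, 60, 0, 0, 0, 0, 60, 0, 0, -20, 0, 60, 0, 0, -45, 0, 60, 0, 0, -45, 0, 60, 0, 0, -45, 0, 60, 0, 0, -45, 0])

```text
time: 38.8
tool_pos: [0.5491, -0.3688, 0.2191]
tool_rot: [3.141, 0.001, 1.568]
contact_force: [-0.3, 0.1, 0.5]
opening: 0.06
```

>>> jog_arm(rows=[62, 45, -7, 0, 0, 62, 45, -7, 0, 0, 62, 45, -7, 0, 0, 62, 45, -7, 0, 0, 62, 45, -7, 0, 0, 62, 45, -7, 0, 0, 62, 45, -7, 0, 0, 62, 45, -7, 0, 0, 62, 45, -7, 0, 0, 62, 45, -7, 0, 0, 62, 45, -7, 0, 0, 62, 45, 0, 0, 0, 62, 5, 0, 0, 0, 62, 0, 0, 0, 0, 62, 0, 0, 0, 0])

```text
time: 40.3
tool_pos: [0.4736, 0.1753, 0.2167]
tool_rot: [3.141, 0.0, 1.568]
contact_force: [-0.7, -0.6, 0.2]
opening: 0.0623
```

```bash
python3 discs.py
```

```text
tool [0.4736 0.1753 0.2167] 1.5682 t 40.3
[0.5103 0.2508] enc [508.8 250.3] r 48.1 px [290. 103.]
[0.4925 0.3146] enc [492.7 313.8] r 25.3 px [275.  40.]
```

>>> jog_arm(rows=[62, 35, 5, 10, 0, 62, 35, 5, 15, 0, 62, 35, 5, 15, 0, 62, 34, 4, 15, 0, 62, 0, 0, 40, 0, 62, 0, 0, 40, 0, 62, 0, 0, 35, 0, 62, 0, 0, 25, 0, 62, 0, 0, 14.5, 0, 62, 0, 0, 0, 0, 40, 0, 0, 0, 0, 40, 0, 0, 0, 0, 40, 0, 0, 0, 0, 40, 0, 0, 0, 0], grip_force=35)

```text
time: 41.75
tool_pos: [0.4939, 0.3154, 0.0087]
tool_rot: [3.139, -0.001, 1.569]
contact_force: [0.4, -1.9, 6.9]
opening: 0.0467
```

>>> jog_arm(rows=[40, 0, 0, -20, 0, 40, 0, 0, -40, 0, 40, 0, 0, -45, 0, 40, 0, 0, -45, 0, 40, -25, 0, -35, 0, 40, -48, -3, 0, 0, 40, -48, -3, 0, 0, 40, -48, -3, 0, 0, 40, -48, -3, 0, 0, 40, -48, -3, 0, 0, 40, -48, -3, 0, 0, 40, -48, -3, 0, 0, 40, -48, -3, 0, 0, 40, -48, -3, 0, 0, 40, -48, -3, 0, 0, 40, -48, 0, 0, 0, 40, -48, 0, 0, 0, 40, -48, 0, 0, 0, 40, -45, 0, 0, 0, 40, 0, 0, 0, 0])

```text
time: 43.75
tool_pos: [0.4603, -0.3839, 0.1915]
tool_rot: [3.141, 0.002, 1.564]
contact_force: [0.6, -0.8, -1.4]
opening: 0.0468
```

>>> jog_arm(rows=[40, 8, 0, 40, 0, 40, 0, 0, 45, 0, 40, 0, 0, 45, 0, 40, 0, 0, 33, 0, 40, 0, 0, 14, 0, 40, 0, 0, 0, 0, 60, 0, 0, 0, 0, 60, 0, 0, 0, 0, 60, 0, 0, 0, 0, 60, 0, 0, 0, 0, 60, 0, 0, -20, 0, 60, 0, 0, -45, 0, 60, 0, 0, -45, 0, 60, 0, 0, -45, 0, 60, 0, 0, -45, 0])

```text
time: 45.25
tool_pos: [0.4611, -0.3706, 0.2176]
tool_rot: [3.141, 0.001, 1.568]
contact_force: [0.5, -0.7, 0.3]
opening: 0.0601
```

>>> jog_arm(rows=[62, 46, 2, 0, 0, 62, 46, 2, 0, 0, 62, 46, 2, 0, 0, 62, 46, 2, 0, 0, 62, 46, 2, 0, 0, 62, 46, 0, 0, 0, 62, 46, 0, 0, 0, 62, 46, 0, 0, 0, 62, 46, 0, 0, 0, 62, 46, 0, 0, 0, 62, 46, 0, 0, 0, 62, 42, 0, 0, 0, 62, 0, 0, 0, 0, 62, 0, 0, 0, 0])

```text
time: 46.65
tool_pos: [0.4723, 0.1777, 0.2153]
tool_rot: [3.141, 0.0, 1.571]
contact_force: [-0.2, -0.4, -0.2]
opening: 0.0621
```

```bash
python3 - <<'E'
from h import *
s=observe(); i,E=cam("wrist"); p,d=read_camera("wrist"); print(s["tool_pos"],s["tool_rot"])
g=cv2.cvtColor(p,cv2.COLOR_RGB2GRAY)
c=cv2.HoughCircles(cv2.GaussianBlur(g,(3,3),0),cv2.HOUGH_GRADIENT,1,25,param1=100,param2=18,minRadius=16,maxRadius=27)
for u,v,r in c[0]:
    q=ray(i,E,[u,v],.016)[0]
    if .4<q[0]<.62 and .12<q[1]<.36: print(u,v,r,q.round(4))
cv2.imwrite("pics/m6.png",cv2.resize(p[40:200,190:400,::-1],None,fx=3,fy=3))
E
```

```text
[0.47225397 0.17769506 0.21531725] [3.14109772e+00 2.59287264e-04 1.57090659e+00]
275.5 121.5 21.7 [0.493  0.2335 0.016 ]
306.5 90.5 22.7 [0.5263 0.2665 0.016 ]
```

View pics/m6.png

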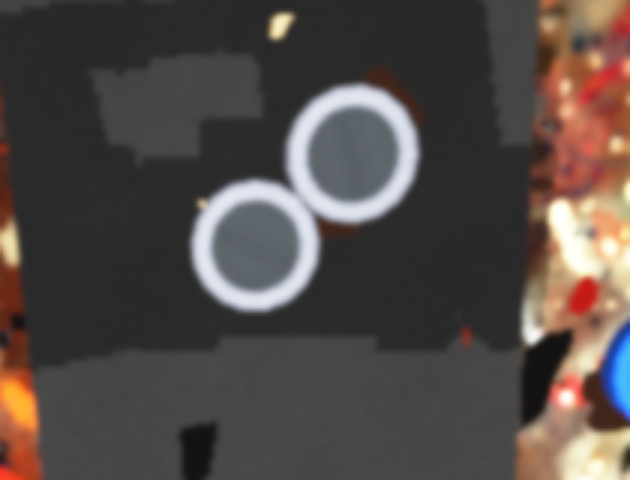

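C is at about (275,121) and F at (306,90), and they touch along a 45° line. I grip C with the jaws turned 42°, across that line.

>>> jog_arm(rows=[62, 28.4, 10.5, 15, 0, 62, 28.4, 10.5, 15, 0, 62, 0, 0, 15, 7, 62, 0, 0, 15, 7, 62, 0, 0, 15, 7, 62, 0, 0, 15, 7, 62, 0, 0, 15, 7, 62, 0, 0, 15, 7, 62, 0, 0, 35, 0, 62, 0, 0, 30, 0, 62, 0, 0, 15, 0, 62, 0, 0, 8, 0, 62, 0, 0, 0, 0, 40, 0, 0, 0, 0, 40, 0, 0, 0, 0, 40, 0, 0, 0, 0, 40, 0, 0, 0, 0], grip_force=35)

```text
time: 48.4
tool_pos: [0.4943, 0.234, 0.0081]
tool_rot: [3.14, -0.002, 0.836]
contact_force: [-0.9, -1.8, 5.9]
opening: 0.0469
```

>>> jog_arm(rows=[40, 0, 0, -20, 0, 40, 0, 0, -40, 0, 40, 0, 0, -40, -7, 40, 0, 0, -40, -7, 40, 0, 0, -35, -7, 40, 0, 0, 0, -7, 40, 0, 0, 0, -7, 40, 0, 0, 0, -7, 40, 0, 0, 0, 0])

```text
time: 49.3
tool_pos: [0.4933, 0.234, 0.1821]
tool_rot: [-3.141, -0.0, 1.57]
contact_force: [0.4, 0.1, -1.6]
opening: 0.0468
```

>>> jog_arm(rows=[40, -45, -3, 0, 0, 40, -45, -3, 0, 0, 40, -45, -3, 0, 0, 40, -45, -3, 0, 0, 40, -45, -3, 0, 0, 40, -45, -3, 0, 0, 40, -45, -3, 0, 0, 40, -45, -3, 0, 0, 40, -45, -3, 0, 0, 40, -45, -3, 0, 0, 40, -45, -3, 0, 0, 40, -44, 0, 0, 0, 40, 0, 0, 40, 0, 40, 0, 0, 45, 0, 40, 0, 0, 45, 0, 40, 0, 0, 26, 0, 40, 0, 0, 12, 0, 40, 0, 0, 0, 0])

```text
time: 51.1
tool_pos: [0.4588, -0.3044, 0.0128]
tool_rot: [-3.139, -0.002, 1.567]
contact_force: [-0.2, -0.3, -1.0]
opening: 0.0468
```

>>> jog_arm(rows=[60, 0, 0, 0, 0, 60, 0, 0, 0, 0, 60, 0, 0, 0, 0, 60, 0, 0, 0, 0, 60, 0, 0, -20, 0, 60, 0, 0, -45, 0, 60, 0, 0, -45, 0, 60, 0, 0, -45, 0, 60, 0, 0, -45, 0, 60, 0, 0, 0, 0])

```text
time: 52.1
tool_pos: [0.4618, -0.307, 0.2214]
tool_rot: [3.131, 0.009, 1.568]
contact_force: [1.0, -1.2, -0.7]
opening: 0.0601
```

>>> jog_arm(rows=[62, 46, 2, 0, 0, 62, 46, 2, 0, 0, 62, 46, 2, 0, 0, 62, 46, 2, 0, 0, 62, 46, 2, 0, 0, 62, 46, 0, 0, 0, 62, 46, 0, 0, 0, 62, 46, 0, 0, 0, 62, 46, 0, 0, 0, 62, 46, 0, 0, 0, 62, 22, 0, 0, 0, 62, 0, 0, 0, 0, 62, 0, 0, 0, 0])

```text
time: 53.4
tool_pos: [0.4701, 0.1769, 0.2137]
tool_rot: [-3.141, 0.001, 1.57]
contact_force: [0.2, -0.1, -0.5]
opening: 0.062
```

```bash
python3 discs.py
```

```text
tool [0.4701 0.1769 0.2137] 1.5698 t 53.4
[0.5267 0.2661] enc [526.7 265.6] r 24.6 px [309.  90.]
```

>>> jog_arm(rows=[62, 29.7, 18.9, 15, 0, 62, 29.7, 18.9, 15, 0, 62, 29.6, 18.8, 15, 0, 62, 0, 0, 40, 0, 62, 0, 0, 40, 0, 62, 0, 0, 35, 0, 62, 0, 0, 30, 0, 62, 0, 0, 16.5, 0, 62, 0, 0, 0, 0, 40, 0, 0, 0, 0, 40, 0, 0, 0, 0, 40, 0, 0, 0, 0, 40, 0, 0, 0, 0], grip_force=35)

```text
time: 54.75
tool_pos: [0.5284, 0.2658, 0.009]
tool_rot: [3.139, -0.0, 1.569]
contact_force: [0.1, -1.9, 4.8]
opening: 0.0465
```

>>> jog_arm(rows=[40, 0, 0, -20, 0, 40, 0, 0, -40, 0, 40, 0, 0, -45, 0, 40, 0, 0, -45, 0, 40, -22, 0, -35, 0, 40, -46, 2, 0, 0, 40, -46, 2, 0, 0, 40, -46, 2, 0, 0, 40, -46, 2, 0, 0, 40, -46, 2, 0, 0, 40, -46, 2, 0, 0, 40, -46, 2, 0, 0, 40, -46, 2, 0, 0, 40, -46, 2, 0, 0, 40, -46, 2, 0, 0, 40, -46, 2, 0, 0, 40, -40, 0, 0, 0, 40, 0, 0, 0, 0])

```text
time: 56.55
tool_pos: [0.5471, -0.3072, 0.1921]
tool_rot: [3.141, 0.002, 1.564]
contact_force: [0.4, -0.6, -1.8]
opening: 0.0462
```

>>> jog_arm(rows=[40, 2, 0, 40, 0, 40, 0, 0, 45, 0, 40, 0, 0, 45, 0, 40, 0, 0, 34, 0, 40, 0, 0, 14, 0, 40, 0, 0, 0, 0, 60, 0, 0, 0, 0, 60, 0, 0, 0, 0, 60, 0, 0, 0, 0, 60, 0, 0, 0, 0, 60, 0, 0, -20, 0, 60, 0, 0, -45, 0, 60, 0, 0, -45, 0, 60, 0, 0, -45, 0, 60, 0, 0, -45, 0])

```text
time: 58.05
tool_pos: [0.5478, -0.3, 0.2171]
tool_rot: [3.141, 0.0, 1.568]
contact_force: [0.3, -0.5, -0.2]
opening: 0.0602
```

>>> jog_arm(rows=[60, -40, -30, 0, 0, 60, -40, -30, 0, 0, 60, -20, -30, 0, 0, 60, 0, 0, 0, 0, 60, 0, 0, 0, 0, 60, 0, 0, 0, 0])

```text
time: 58.65
tool_pos: [0.4586, -0.3993, 0.2148]
tool_rot: [3.141, 0.0, 1.569]
contact_force: [0.6, 0.9, -0.4]
opening: 0.0596
```

```bash
python3 - <<'E'
from h import *
s=observe(); i,E=cam("wrist"); p,d=read_camera("wrist"); W=cloud(i,E,d); print(s["time"],s["tool_pos"],s["contact_force"].round(2))
k=(W[...,2]>.0115)&(W[...,2]<.06)&(W[...,0]>.41)&(W[...,0]<.595)&(W[...,1]>-.405)&(W[...,1]<-.27)
n,l,st,ce=cv2.connectedComponentsWithStats(k.astype(np.uint8))
for j in range(1,n):
    if st[j,4]>150: print("tray disc",ray(i,E,ce[j],.017)[0].round(3),"z",np.median(W[l==j][:,2]).round(4),st[j,4])
r=np.hypot(W[...,0]-.441,W[...,1]+.1375); q=W[(r<.018)][:,2]; q=q[q<.12]; print("stack top",np.percentile(q,[5,50,95]).round(4) if len(q) else None)
it,Et=cam("top"); pt,dt=read_camera("top"); Wt=cloud(it,Et,dt); print("cap",np.median(Wt[np.hypot(Wt[...,0]-.441,Wt[...,1]+.008)<.012][:,2]))
cv2.imwrite("pics/f1.png",p[:,:,::-1]); cv2.imwrite("pics/f2.png",cv2.resize(pt[120:290,90:400,::-1],None,fx=2.5,fy=2.5))
E
```

```text
58.65 [ 0.45856337 -0.39932578  0.21482638] [ 0.57  0.94 -0.42]
tray disc [ 0.548 -0.3    0.017] z 0.0162 1618
tray disc [ 0.459 -0.307  0.017] z 0.0162 1566
tray disc [ 0.549 -0.368  0.017] z 0.0162 1364
tray disc [ 0.461 -0.371  0.017] z 0.0162 1335
stack top None
cap 0.11837351805531704
```

View pics/f1.png

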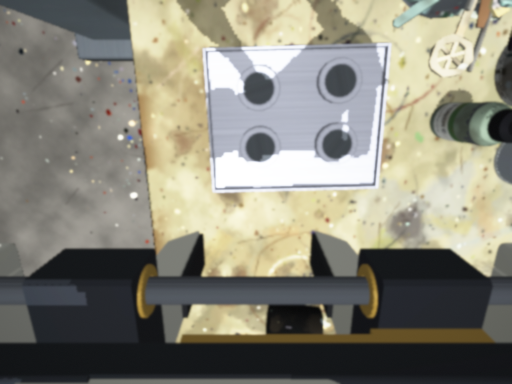

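View pics/f2.png

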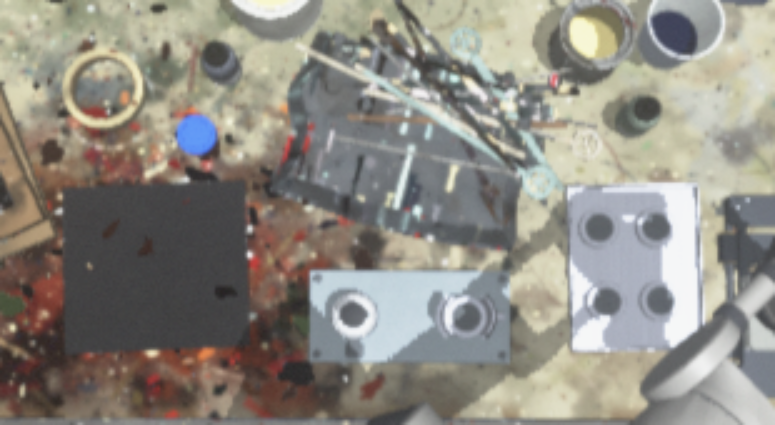

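Four spare discs lie in the tray at (259,88), (340,80), (260,147) and (338,144) in the wrist view. The top view shows an empty mat, the stack in the tube at (466,316), and the bottles and tape where they started. I hand in now.

```bash
python3 -c "
from cell import *
s=observe(); print(s['time'],abs(s['qvel']).max()); print(hand_in())"
```

```text
58.75 0.0022887674035002685
the job is handed in; nothing more can be done
None
```

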